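# Bolt the chassis with the hook tool

## Robot

A 7-joint arm with a two-finger parallel gripper is mounted at the origin on the work surface. World frame = base frame: x ahead of the robot, y to its left, z up, the work surface at z = 0. Lengths are in m, angles in rad, forces in N, time in s.
With the tool pointing down it reaches from about 0.425 to 0.925 m from the base axis. Payload 6.8 kg.
Tool frame: the origin (TCP) lies on the centre line of the jaws, within the pads' length; the fingertips stand 19 mm ahead of it and the grasp point (between the pads) is the TCP; z points along the fingers, y is the line along which they close (so a half turn about z gives the same grasp; the last joint's range is limited). The gripper opens to 85 mm and grips with 20 to 120 N. Pads are 22 mm wide; open, the fingers measure 114 mm over their backs; the gripper's body (76 mm by 85 mm) begins 54 mm behind the grasp point. The pads swing forward as they close: fully open they stand 13 mm farther back than shut.
Start: joints at [-1.24, 0.477, 0.022, 1.555, -0.011, 1.109, -0.083], TCP at [0.287, 0.611, 0.224] pointing down, gripper open.
Joint ranges: [-2.96, 2.96], [-0.34, 2.1], [-1.41, 1.46], [0.24, 2.44], [-1.37, 4.51], [0.17, 1.92], [-2.96, 2.96]. Speed limits (rad/s): [2.39, 2.39, 3.14, 3.14, 3.14, 3.14, 3.14].

## Interface

Orientations are given as a rotation vector (axis times angle).
In Python, from bench import r gives the robot as it stands. The module is installed in compiled form; this text tells all that it offers.
- The arm moves only by the tool arm_command, never from a script. Its argument "rows" is a list of rows, each an object of numbers: "fingers": the opening, from -1 (shut) to 1 (fully open); "x", "y", "z": the shift along the tool's x, y, z in m; "ax", "ay", "az": the turn, a rotation vector about the tool's x, y, z in degrees. In form: [{"fingers": .., "x": .., "y": .., "z": .., "ax": .., "ay": .., "az": ..}, ...]. A call has 1 to 10 rows; each row shifts and turns the commanded pose from where the row before left it, along the tool's axes as they then stand; what a row does not reach is not made up. A row lasts 1/12 s, in which the tool goes at most 41.7 mm and 7.16 degrees, less where a joint would pass 70% of its speed; a pose out of reach is approached as far as the arm can. A call is refused whole if a number of a shift passes 0.0417 or a number of a turn 7.16, either way. A call with a gripper value outside its range is refused whole. The fingers move at their own pace and stop on an object; "grip_force" is the grip in N (left out, the last holds). Time passes only in rows, so rows that do not move let the fingers close. It gives the time, the measured TCP pose, the force, the opening and the grip force at its end, in the units of the state.
- r.get_obs(): the state, without advancing time (a new reading comes with each control period).
- r.grab_frame(name): name is "scene" or "top" or "wrist"; returns a dict with "frame" (400x640x3 uint8, red, green, blue), "depth" (400x640 float32, m along the optical axis (not along the pixel's ray), 0 where there is no reading), "K" (3x3 intrinsics, pixels), "world_from_camera" (4x4, takes a point from camera to world coordinates). Camera axes: x right, y down, z forward; pixel columns grow to the right and rows downward; lengths in m; the calibration is good to about 2 mm. The wrist camera is an equidistant fisheye: a pixel r from the principal point sees the ray r / f radians off the axis. A picture is of the moment at which its call begins.
- r.hand_in(): hands the job in; it is judged then, once.
The state is a dict: "clock": time; "joints": joint angles; "qvel": joint speeds; "tau": joint torques, N m; "tcp_pos": TCP position; "orientation": TCP orientation; "contact_force": force on the tool from outside, world axes, zero at the start; "moment": the same for the moment, N m; "grip_width": finger opening in m; "gripper_force": force on a finger pad.
Only numpy, scipy, OpenCV 4.12 (cv2) and the standard library are available. Lean on these libraries where they do the work, as an engineer would, in place of code of your own. Each camera call takes 0.05 s, during which the arm holds its last target. There are 200 camera calls.

## Task

Take the hook tool from its stand, reach its prong behind the crossbar of the sliding bolt deep under the chassis's guard cage, and draw the bolt towards the open front until it is felt to meet its rubber stop; then keep it pulled home with a steady 10 to 16 newtons for a second, never more than 20. Then unhook without pushing the bolt back and set the tool back in its stand as it was; move the bolt only with the tool, and leave the other things alone.

Things in the scene. Friction and masses are not known exactly. Their poses are not given: they have to be found in the camera images.
- hook_grip (a point): Centre of the hook tool's handle: an upright dark wooden slab 70 long (x), 16 thick (y), 36 tall (z) mm, gripped across its 16 mm. x points along the tool to its hooked end, z up. A level 8 mm round steel rod leaves the handle's front on the line y = z = 0 and at x = 165 mm bends straight down as an 8 mm prong. 120 to 200 g, mostly in the handle.
- hook_tip (a point): Lower end of the hook tool's prong: 165 mm along x and 36 mm below the handle's centre. Same axes as the handle.
- stand_seat (a point): Where the handle's centre is when the tool rests in its fixed plywood stand, left or right of the chassis: 68 mm above the table; x towards the hooked end, z up. The handle stands on a block 90 long x 14 wide mm, top 50 mm above the table, so fingertips can pass beside it. Base board 8 mm thick, 100 mm wide, x = -60 to 150 mm; the prong hangs free 32 mm above the table.
- stand_notch (a point): Floor of the stand's notch for the rod, 110 mm along x from the handle's place, 64 mm above the table. The notch is 14 mm wide (y) between two cheeks 16 mm high, 12 mm thick along x.
- bolt_bail (a point): Centre of the crossbar of the sliding bolt's bail: a level 8 mm round steel bar along y, 60 mm above the table, on two legs 48 mm apart (40 mm clear), rising from the flat dark steel bolt (top 20 mm above the table). Axes are the chassis's: -x points out of the cage's open front and is the way the bolt slides home. At joint 0 the bar is 65 mm inside the cage's front and 80 mm before the chassis's low rear panel.
- chassis: Fixed aluminium chassis, 200 deep (x) x 240 wide (y) mm, with a cage of bars over it from x = -45 to 95 mm, open at the -x side; origin at the centre of its underside. Lowest roof bars 141 mm above the table; front posts 117 mm either side of the mid-line. Within 50 mm of the mid-line only the bail is higher than 35 mm. A keeper (low steel housing, top 32 mm) at the chassis's front edge takes the bolt's nose.
- bolt (a joint): Travel of the bolt along -x, m: 0 = fully back (unlocked); starts at 0 to 0.010. About 4 N of friction; stays where left. Home is against a stiff rubber stop (about 8 N per mm) hidden in the keeper, met somewhere between 0.024 and 0.056: it differs from run to run and has to be felt. Let go, the bolt may ease back up to about 2 mm.
- hook: The whole hook tool; this origin is the centre of the handle's underside, 18 mm below the handle's centre, with the same axes.
- screwdriver: Bystander, leave alone: screwdriver lying on the table. Origin at its underside.
- solder_spool: Bystander, leave alone: metal solder spool, 52 mm wide, 42 mm tall. Origin at its underside.
- mug: Bystander, leave alone: white mug. Origin at its underside.
- multimeter: Bystander, leave alone: flat black multimeter, 150 x 75 x 34 mm. Origin at its underside.
- screw_jar: Bystander, leave alone: glass screw jar with steel cap. Origin at its underside.
- transformer: Bystander, leave alone: small loose transformer, 50 x 55 x 45 mm. Origin at its underside.
- parts_tray: Bystander: a grey divided parts tray, 160 x 120 x 40 mm, fixed, on the other side of the chassis from the stand. Origin at the centre of its underside.
Things that resemble listed ones, but are neither listed nor needed, are in the scene too. Of the things that look like the part that bears stand_seat, take the one that is farthest from the robot's base at the start. What is shaped like the hook but turquoise is not meant.

How it is judged:
By the outcome, as a careful person would: the job done as asked, in the order asked, and still so for the second after the job is handed in, with the robot touching nothing.
It also fails if it takes over 72 s, if anything falls off the work surface, if the arm or the gripper's body presses on something with over 40 N, if the wrist force passes 120 N, or if a joint passes its speed limit or range.

## Working session

There is one attempt and no reset: what is moved stays moved. The work goes in short steps, Python scripts to look and compute and a tool call to move; the robot and the scene stay as the last step left them, time stands still between calls to the robot, and variables do not carry over. Pictures are saved under pics/ and viewed, at most 10 in all, crops included, and the job is handed in when it is done.

Besides the shell and the picture viewer there is one more tool, called after "Emit:" as a command line: name --argument value ..., lists and objects as JSON in quotes. arm_command: Moves the arm, as the interface text tells. Its arguments: {"type":"object","properties":{"rows":{"type":"array"},"grip_force":{"type":"number"}},"required":["rows"]}

```bash
mkdir -p pics; cat > h.py <<'E'
import numpy as np,cv2
from scipy.spatial.transform import Rotation as R
from bench import r
def grab(n,save=None):
    g=r.grab_frame(n)
    if save: cv2.imwrite('pics/'+save+'.png',g['frame'][:,:,::-1]); np.savez('pics/'+save+'.npz',**g)
    return g
def pts(g):
    K=g['K'];d=g['depth'];v,u=np.mgrid[:d.shape[0],:d.shape[1]]
    P=np.stack([(u-K[0,2])/K[0,0]*d,(v-K[1,2])/K[1,1]*d,d],-1)
    T=g['world_from_camera'];W=P@T[:3,:3].T+T[:3,3];W[d==0]=np.nan;return W
def plane(g,u,v,z):
    K=g['K'];T=g['world_from_camera'];d=T[:3,:3]@np.array([(u-K[0,2])/K[0,0],(v-K[1,2])/K[1,1],1]);o=T[:3,3]
    return o+d*(z-o[2])/d[2]
E
python3 - <<'E'
from h import *
for n in('scene','top'):
    g=grab(n,n+'0');print(n,g['world_from_camera'].round(3).tolist(),g['K'].round(1).tolist())
print(r.get_obs())
E
```

```text
scene [[-0.707, 0.488, -0.511, 1.249], [0.707, 0.494, -0.506, 0.787], [0.006, -0.719, -0.694, 1.159], [0.0, 0.0, 0.0, 1.0]] [[474.4, 0.0, 333.6], [0.0, 474.4, 199.7], [0.0, 0.0, 1.0]]
top [[-0.044, -0.975, 0.218, 0.116], [-0.999, 0.043, -0.009, 0.001], [-0.0, -0.218, -0.976, 1.506], [0.0, 0.0, 0.0, 1.0]] [[374.5, 0.0, 318.3], [0.0, 374.5, 195.7], [0.0, 0.0, 1.0]]
{'clock': 0.1, 'joints': array([-1.24008251,  0.4777392 ,  0.02234532,  1.55633492, -0.01146716,
        1.10931128, -0.08308262]), 'qvel': array([-3.97170291e-04, -3.29619384e-03,  1.43829831e-03, -2.93739916e-03,
       -9.08430832e-05,  1.18527858e-03,  1.58965928e-03]), 'tau': array([ 4.12962225e-03, -5.97765183e+01,  1.61336862e+00, -2.81953025e+01,
        1.27505607e-02,  5.02859009e-03,  9.31704420e-06]), 'tcp_pos': array([0.28657519, 0.61054762, 0.22311588]), 'orientation': array([-6.83647235e-01, -3.06608718e+00,  2.59309518e-03]), 'contact_force': array([-0.45454544,  0.03225267,  1.14632272]), 'moment': array([ 0.03768716, -0.0016188 , -0.01939838]), 'gripper_force': 0.0, 'grip_width': 0.08533445794740273}
```

View pics/top0.png

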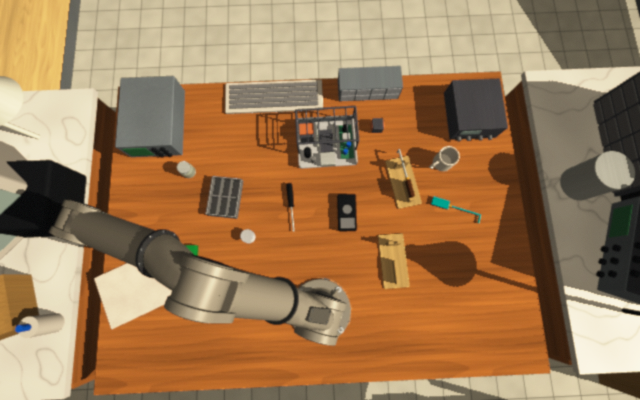

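View pics/scene0.png

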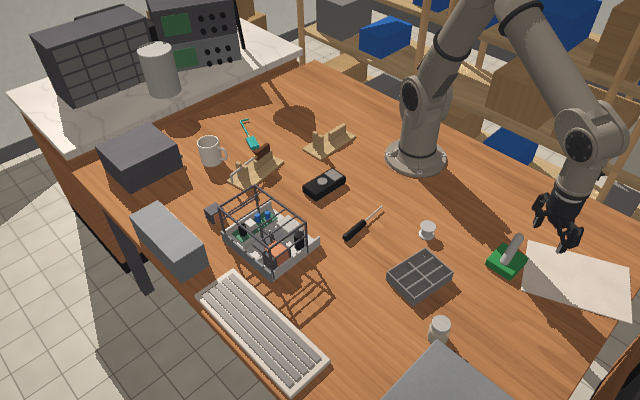

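```bash
python3 - <<'E'
import cv2,numpy as np
t=cv2.imread('pics/top0.png')[90:220,280:430];s=cv2.imread('pics/scene0.png')[130:290,195:345]
a=cv2.resize(t,None,fx=4,fy=4,interpolation=cv2.INTER_CUBIC);b=cv2.resize(s,None,fx=3.7,fy=3.7,interpolation=cv2.INTER_CUBIC)
cv2.imwrite('pics/c1.png',a);cv2.imwrite('pics/c2.png',b);print(a.shape,b.shape)
E
```

```text
(520, 600, 3) (592, 555, 3)
```

View pics/c1.png

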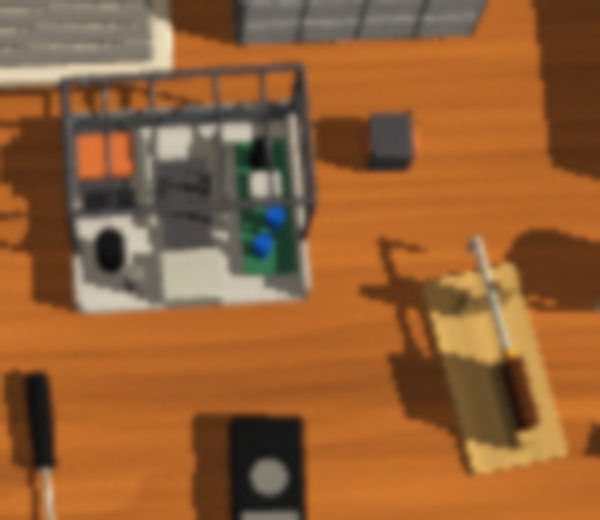

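View pics/c2.png

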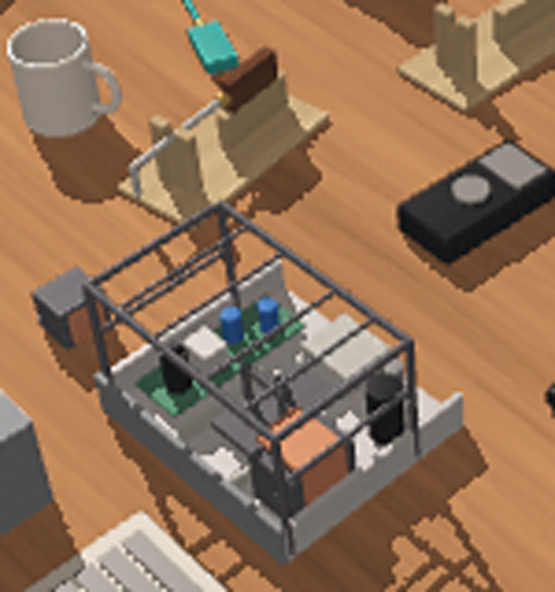

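```bash
python3 - <<'E'
from h import *
g=dict(np.load('pics/top0.npz'));W=pts(g);f=g['frame'].astype(int)
# handle
for nm,roi in (('top',(slice(170,205),slice(395,425))),):
    hsv=cv2.cvtColor(g['frame'],cv2.COLOR_RGB2HSV)
    Z=W[...,2][roi];print(np.nanmax(Z))
    m=(Z>0.072)&(Z<0.1);Q=W[roi][m];hs=hsv[roi][m]
    b=hs[:,2]<110
    print(len(Q),b.sum()); Q=Q[b];c,wh,a=cv2.minAreaRect(Q[:,:2].astype(np.float32));print('handle',c,wh,a,np.median(Q[:,2]),Q.mean(0))
# chassis
roi=(slice(100,172),slice(285,365));Q=W[roi].reshape(-1,3)
Z=Q[:,2]
for lo,hi in((.01,.05),(.13,.25)):
    q=Q[(Z>lo)&(Z<hi)];c,wh,a=cv2.minAreaRect(q[:,:2].astype(np.float32));print(lo,len(q),c,wh,a,q.min(0),q.max(0))
for row in range(128,154): print(row,(W[row,318:338,2]*1000).round().astype(int).tolist())
for u,v in((280+82/4,90+308/4),(280+308/4,90+296/4)): 
    print('corner',W[int(v)-1,int(u),:],plane(g,u,v,.03),plane(g,u,v,.0))
print(W[135,328],W[150,328])
E
```

```text
0.09389534998682492
97 61
handle (0.45005491375923157, -0.3701536953449249) (0.06722726672887802, 0.012119779363274574) 9.838420867919922 0.086200204102999 [ 0.44997474 -0.36992276  0.08458791]
0.01 1818 (0.7201908230781555, -0.05317169427871704) (0.3390233516693115, 0.3055155277252197) 88.53007507324219 [ 0.56873615 -0.22445985  0.01000255] [0.87629708 0.11880321 0.04994377]
0.13 559 (0.7014292478561401, -0.05678342282772064) (0.14974509179592133, 0.24219103157520294) 1.1812809705734253 [ 0.62435455 -0.17908069  0.13097857] [0.77716848 0.06522194 0.15711389]
128 [150, 148, 5, 8, 9, 17, 6, 11, 11, 3, 7, 5, 5, 7, 11, 14, 25, 146, 4, 10]
129 [139, 147, 6, 4, 9, -1, 8, 23, 23, 24, 22, 19, 16, 17, 8, 3, 22, 147, 13, 14]
130 [9, 150, 18, 21, 18, 24, 20, 20, 22, 20, 20, 21, 20, 23, 11, 4, 22, 150, 7, 7]
131 [5, 147, 25, 24, 20, 20, 27, 23, 21, 20, 19, 20, 18, 26, 5, 15, 27, 146, 8, -3]
132 [12, 144, 23, 15, 26, 20, 22, 25, 18, 20, 16, 18, 23, 17, 7, 2, 22, 150, 145, 13]
133 [9, 145, 16, 18, 17, 18, 24, 18, 24, 12, 24, 26, 17, 67, 61, 11, 22, 150, 147, 4]
134 [12, 148, 62, 70, 64, 61, 69, 7
[... 1359 characters left out ...]
21, 22, 22, 23, 23, 17, 24, 15, 19, 24, 9, 6, 13, 11]
151 [9, 8, 9, 21, 14, 16, 25, 23, 19, 28, 24, 22, 20, 21, 17, 15, 10, -9223372036854775808, -2, 5]
152 [3, 9, 13, 11, 19, 9, 8, 39, 29, 29, 27, 26, 36, 32, -9223372036854775808, 36, 38, 7, 9, 6]
153 [9, 6, 25, 40, 33, 31, 40, 26, 31, 26, 41, 31, 34, 34, 38, 36, 35, 7, 10, -1]
corner [0.57516127 0.05688957 0.02588042] [0.56950696 0.05482517 0.03      ] [0.57872969 0.0559197  0.        ]
corner [ 0.58363102 -0.18107788  0.00667679] [ 0.57205922 -0.17795831  0.03      ] [ 0.58133383 -0.18159575  0.        ]
[ 0.68981451 -0.06342688  0.06590275] [ 0.64045918 -0.06202794  0.02302456]<stdin>:15: RuntimeWarning: invalid value encountered in cast
```

Emit:
arm_command --rows '[{"x": -0.041,"y": -0.0013,"az": 3.5},{"x": -0.041,"y": -0.0013,"az": 3.5},{"x": -0.041,"y": -0.0013,"az": 3.5},{"x": -0.041,"y": -0.0013,"az": 3.5},{"x": -0.041,"y": -0.0013,"az": 3.5},{"x": -0.041,"y": -0.0013,"az": 3.5},{"x": -0.041,"y": -0.0013,"az": 3.5},{"x": -0.041,"y": -0.0013,"az": 3.5},{"x": -0.041,"y": -0.0013,"az": 3.5},{"x": -0.041,"y": -0.0013,"az": 3.5}]'

```text
validation failed for argument at $.ro...
```

Emit:
arm_command --rows '[{"fingers": 1,"x": -0.041,"y": -0.0013,"z": 0,"ax": 0,"ay": 0,"az": 3.5},{"fingers": 1,"x": -0.041,"y": -0.0013,"z": 0,"ax": 0,"ay": 0,"az": 3.5},{"fingers": 1,"x": -0.041,"y": -0.0013,"z": 0,"ax": 0,"ay": 0,"az": 3.5},{"fingers": 1,"x": -0.041,"y": -0.0013,"z": 0,"ax": 0,"ay": 0,"az": 3.5},{"fingers": 1,"x": -0.041,"y": -0.0013,"z": 0,"ax": 0,"ay": 0,"az": 3.5},{"fingers": 1,"x": -0.041,"y": -0.0013,"z": 0,"ax": 0,"ay": 0,"az": 3.5},{"fingers": 1,"x": -0.041,"y": -0.0013,"z": 0,"ax": 0,"ay": 0,"az": 3.5},{"fingers": 1,"x": -0.041,"y": -0.0013,"z": 0,"ax": 0,"ay": 0,"az": 3.5},{"fingers": 1,"x": -0.041,"y": -0.0013,"z": 0,"ax": 0,"ay": 0,"az": 3.5},{"fingers": 1,"x": -0.041,"y": -0.0013,"z": 0,"ax": 0,"ay": 0,"az": 3.5}]'

```text
clock: 0.93
tcp_pos: [0.5845, 0.3354, 0.2235]
orientation: [-1.578, -2.716, 0.001]
contact_force: [0.3, 0.5, -1.0]
grip_width: 0.0852
gripper_force: 0.0
```

Emit:
arm_command --rows '[{"fingers": 1,"x": -0.041,"y": -0.0013,"z": 0,"ax": 0,"ay": 0,"az": 3.5},{"fingers": 1,"x": -0.041,"y": -0.0013,"z": 0,"ax": 0,"ay": 0,"az": 3.5},{"fingers": 1,"x": -0.041,"y": -0.0013,"z": 0,"ax": 0,"ay": 0,"az": 3.5},{"fingers": 1,"x": -0.041,"y": -0.0013,"z": 0,"ax": 0,"ay": 0,"az": 3.5},{"fingers": 1,"x": -0.041,"y": -0.0013,"z": 0,"ax": 0,"ay": 0,"az": 3.5},{"fingers": 1,"x": -0.041,"y": -0.0013,"z": 0,"ax": 0,"ay": 0,"az": 3.5},{"fingers": 1,"x": -0.041,"y": -0.0013,"z": 0,"ax": 0,"ay": 0,"az": 3.5},{"fingers": 1,"x": -0.041,"y": -0.0013,"z": 0,"ax": 0,"ay": 0,"az": 3.5},{"fingers": 1,"x": -0.041,"y": -0.0013,"z": 0,"ax": 0,"ay": 0,"az": 3.5},{"fingers": 1,"x": 0,"y": 0,"z": 0,"ax": 0,"ay": 0,"az": 0}]'

```text
clock: 1.77
tcp_pos: [0.6709, -0.0295, 0.2243]
orientation: [2.268, 2.167, -0.008]
contact_force: [0.1, -2.2, 0.4]
grip_width: 0.0855
gripper_force: 0.0
```

```bash
python3 - <<'E'
from h import *
g=grab('wrist','w0');print(g['K'].round(1).tolist(),g['world_from_camera'].round(3).tolist())
o=r.get_obs();print(o['tcp_pos'],o['joints'].round(3))
E
```

```text
[[309.7, 0.0, 322.1], [0.0, 309.7, 200.0], [0.0, 0.0, 1.0]] [[0.999, -0.043, -0.013, 0.675], [-0.045, -0.958, -0.282, 0.042], [0.0, 0.282, -0.959, 0.373], [0.0, 0.0, 0.0, 1.0]]
[ 0.67123672 -0.02419654  0.22404192] [-0.363  0.499  0.439  1.586 -0.225  1.108  0.091]
```

View pics/w0.png

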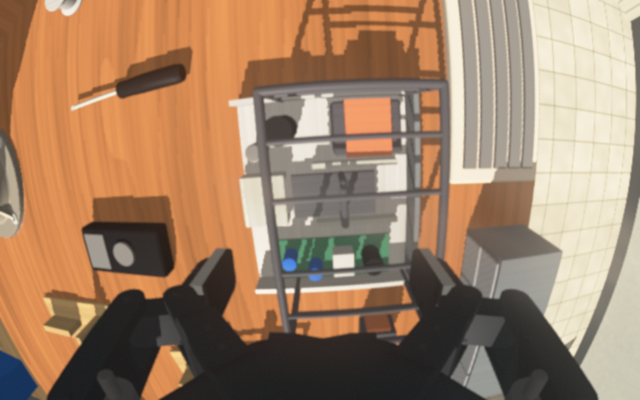

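```bash
cat >> h.py <<'E'
def fish(g):
    K=g['K'];d=g['depth'];v,u=np.mgrid[:d.shape[0],:d.shape[1]]
    a=(u-K[0,2])/K[0,0];b=(v-K[1,2])/K[1,1];t=np.hypot(a,b)+1e-9;s=np.tan(t)/t
    P=np.stack([a*s*d,b*s*d,d],-1);T=g['world_from_camera'];W=P@T[:3,:3].T+T[:3,3];W[d==0]=np.nan;return W
def rect(q):
    c,wh,a=cv2.minAreaRect(q[:,:2].astype(np.float32));return np.round(c,4),np.round(wh,4),round(a,2)
E
python3 - <<'E'
from h import *
g=dict(np.load('pics/w0.npz'));W=fish(g)
roi=W[150:235,325:365];m=(roi[...,2]>.054)&(roi[...,2]<.075);v,u=np.where(m);q=roi[m]
print(len(q),u.min()+325,u.max()+325,v.min()+150,v.max()+150,q.mean(0),rect(q),np.percentile(q,[2,50,98],axis=0).round(4).tolist())
line=np.polyfit(q[:,1],q[:,0],1);print('bar x(y) slope deg',np.degrees(np.arctan(line[0])))
roi=W[70:340,240:455].reshape(-1,3);q=roi[(roi[:,2]>.13)&(roi[:,2]<.16)];print('cage',rect(q),np.nanmedian(q[:,2]))
lo=W[95:290,225:275].reshape(-1,3);q=lo[(lo[:,2]>.015)&(lo[:,2]<.045)&(lo[:,0]<.62)];print('front',q.min(0),q.max(0),len(q))
E
```

```text
544 333 364 150 229 [ 0.69596943 -0.03236384  0.06567535] (array([ 0.7001, -0.0402]), array([0.0304, 0.0865]), 1.72) [[0.6857, -0.0813, 0.0596], [0.6941, -0.0334, 0.0638], [0.7129, 0.0027, 0.0737]]
bar x(y) slope deg 5.390560767087523
cage (array([ 0.7002, -0.053 ]), array([0.1483, 0.2361]), 1.2) 0.14729211901064448
front [ 0.57355295 -0.17448745  0.01525094] [0.61948602 0.06127659 0.04137181] 1511
```

```bash
python3 - <<'E'
from h import *
g=dict(np.load('pics/w0.npz'));W=fish(g)
roi=W[140:240,325:365];m=(roi[...,2]>.052)&(roi[...,2]<.07)&(abs(roi[...,1]+.055)<.045)&(roi[...,0]<.705)
im=np.zeros(m.shape,np.uint8);im[m]=1;n,l,s,c=cv2.connectedComponentsWithStats(im)
for i in range(1,n):
    if s[i,4]>8:
        q=roi[l==i];print(s[i]+[325,140,0,0,0],q.mean(0).round(4),rect(q))
g=dict(np.load('pics/top0.npz'));W=pts(g);q=W[132:137,319:334].reshape(-1,3);q=q[(q[:,2]>.058)&(q[:,2]<.072)];print(q.mean(0),rect(q))
E
```

```text
[340 177   8  19 124] [ 0.6928 -0.0363  0.062 ] (array([ 0.6934, -0.0368]), array([0.0177, 0.0074]), 88.73)
[341 202   8  28 195] [ 0.6934 -0.0677  0.0628] (array([ 0.6937, -0.0679]), array([0.0314, 0.0076]), 89.86)
[ 0.69325935 -0.0564832   0.06532178] (array([ 0.694 , -0.0575]), array([0.009 , 0.0534]), 3.0)
```

Emit:
arm_command --rows '[{"fingers": 1,"x": -0.04,"y": -0.004,"z": 0,"ax": 0,"ay": 0,"az": 6},{"fingers": 1,"x": -0.04,"y": -0.004,"z": 0,"ax": 0,"ay": 0,"az": 6},{"fingers": 1,"x": -0.04,"y": -0.005,"z": 0,"ax": 0,"ay": 0,"az": 6},{"fingers": 1,"x": -0.04,"y": -0.005,"z": 0,"ax": 0,"ay": 0,"az": 6},{"fingers": 1,"x": 0,"y": 0,"z": 0,"ax": 0,"ay": 0,"az": 6}]'

```text
clock: 2.23
tcp_pos: [0.6203, -0.179, 0.2245]
orientation: [2.753, 1.508, -0.006]
contact_force: [-1.4, -1.5, -0.5]
grip_width: 0.0855
gripper_force: 0.0
```

```bash
cat >> h.py <<'E'
def delta(p,yaw,o=None):
    "needed shift in tool axes (current) and turn, for tool down with tool y at yaw(deg)+90 +-180"
    o=o or r.get_obs();A=R.from_rotvec(o['orientation']);M=A.as_matrix()
    best=None
    for s in(0,180):
        a=np.radians(yaw+s);x=np.array([np.cos(a),np.sin(a),0]);z=np.array([0,0,-1.]);T=np.stack([x,np.cross(z,x),z],1)
        rv=(A.inv()*R.from_matrix(T)).as_rotvec(degrees=True)
        print('turn',s,rv.round(2))
    print('shift tool',(M.T@(np.array(p)-o['tcp_pos'])).round(4),'tcp',o['tcp_pos'].round(4),'toolx yaw',np.degrees(np.arctan2(M[1,0],M[0,0])).round(2))
E
python3 - <<'E'
from h import *
delta([.45,-.37,.2],9.8)
E
```

```text
turn 0 [ 0.15  0.24 47.62]
turn 180 [  -0.3     0.19 -132.38]
shift tool [-0.2525 -0.0407  0.0257] tcp [ 0.6203 -0.179   0.2245] toolx yaw 57.42
```

Emit:
arm_command --rows '[{"fingers": 1,"x": -0.036,"y": -0.006,"z": 0.0035,"ax": 0,"ay": 0,"az": 0},{"fingers": 1,"x": -0.036,"y": -0.006,"z": 0.0035,"ax": 0,"ay": 0,"az": 0},{"fingers": 1,"x": -0.036,"y": -0.006,"z": 0.0035,"ax": 0,"ay": 0,"az": 0},{"fingers": 1,"x": -0.036,"y": -0.006,"z": 0.0035,"ax": 0,"ay": 0,"az": 0},{"fingers": 1,"x": -0.036,"y": -0.006,"z": 0.0035,"ax": 0,"ay": 0,"az": 0},{"fingers": 1,"x": -0.036,"y": -0.006,"z": 0.0035,"ax": 0,"ay": 0,"az": 0},{"fingers": 1,"x": -0.036,"y": -0.006,"z": 0.0035,"ax": 0,"ay": 0,"az": 0},{"fingers": 1,"x": 0,"y": 0,"z": 0,"ax": 0,"ay": 0,"az": 7},{"fingers": 1,"x": 0,"y": 0,"z": 0,"ax": 0,"ay": 0,"az": 7},{"fingers": 1,"x": 0,"y": 0,"z": 0,"ax": 0,"ay": 0,"az": 7}]'

```text
clock: 3.07
tcp_pos: [0.4571, -0.3614, 0.1992]
orientation: [-2.978, -0.997, -0.001]
contact_force: [0.8, -0.8, 0.9]
grip_width: 0.085
gripper_force: 0.0
```

Emit:
arm_command --rows '[{"fingers": 1,"x": 0,"y": 0,"z": 0,"ax": 0,"ay": 0,"az": 7},{"fingers": 1,"x": 0,"y": 0,"z": 0,"ax": 0,"ay": 0,"az": 7},{"fingers": 1,"x": 0,"y": 0,"z": 0,"ax": 0,"ay": 0,"az": 7},{"fingers": 1,"x": 0,"y": 0,"z": 0,"ax": 0,"ay": 0,"az": 5.6},{"fingers": 1,"x": 0,"y": 0,"z": 0,"ax": 0,"ay": 0,"az": 0},{"fingers": 1,"x": 0,"y": 0,"z": 0,"ax": 0,"ay": 0,"az": 0}]'

```text
clock: 3.57
tcp_pos: [0.4578, -0.3608, 0.1991]
orientation: [-3.127, -0.302, 0.001]
contact_force: [-0.7, -0.1, 0.0]
grip_width: 0.0853
gripper_force: 0.0
```

```bash
python3 - <<'E'
from h import *
g=grab('wrist','w1');W=fish(g);f=cv2.cvtColor(g['frame'],cv2.COLOR_RGB2HSV)
print(g['world_from_camera'].round(3).tolist())
near=np.hypot(W[...,0]-.45,W[...,1]+.37)<.06
m=near&(W[...,2]>.08)&(W[...,2]<.092);q=W[m];print('handle top',len(q),q.mean(0).round(4),rect(q),np.median(f[m],0))
m=(np.hypot(W[...,0]-.57,W[...,1]+.35)<.09)&(W[...,2]>.064)&(W[...,2]<.076)&(f[...,1]<70);q=W[m];print('rod',len(q),q.mean(0).round(4),rect(q))
if len(q)>20: p=np.polyfit(q[:,0],q[:,1],1);print(np.degrees(np.arctan(p[0])),q.min(0),q.max(0))
delta([.45,-.37,.2],9.8)
E
```

```text
[[0.192, -0.943, -0.271, 0.527], [-0.981, -0.185, -0.052, -0.347], [-0.001, 0.276, -0.961, 0.349], [0.0, 0.0, 0.0, 1.0]]
handle top 1381 [ 0.4525 -0.3736  0.0854] (array([ 0.4509, -0.3741]), array([0.0696, 0.0167]), 10.31) [ 13. 143. 131.]
rod 1042 [ 0.5545 -0.3563  0.0709] (array([ 0.5563, -0.3559]), array([0.1202, 0.0078]), 10.17)
9.912200782505211 [ 0.49649425 -0.3692335   0.06405768] [ 0.61576129 -0.34309593  0.07399566]
turn 0 [-0.03  0.01  1.22]
turn 180 [-2.0000e-02 -4.0000e-02 -1.7878e+02]
shift tool [-0.0093  0.0074 -0.0008] tcp [ 0.4577 -0.361   0.1992] toolx yaw 11.02
```

View pics/w1.png

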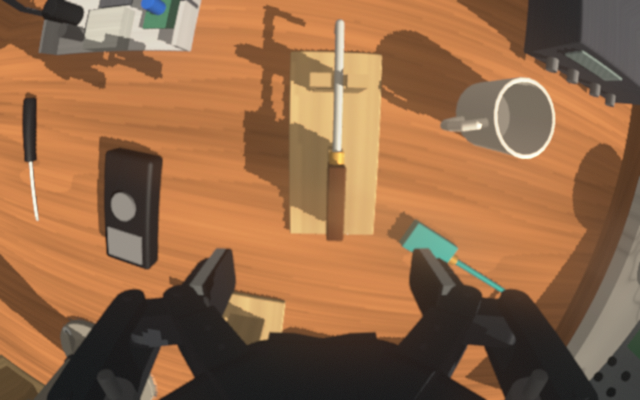

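Emit:
arm_command --rows '[{"fingers": 1,"x": -0.0095,"y": 0.0109,"z": 0.02,"ax": 0,"ay": 0,"az": 0.9},{"fingers": 1,"x": 0,"y": 0,"z": 0.02,"ax": 0,"ay": 0,"az": 0},{"fingers": 1,"x": 0,"y": 0,"z": 0.02,"ax": 0,"ay": 0,"az": 0},{"fingers": 1,"x": 0,"y": 0,"z": 0.02,"ax": 0,"ay": 0,"az": 0},{"fingers": 1,"x": 0,"y": 0,"z": 0.02,"ax": 0,"ay": 0,"az": 0},{"fingers": 1,"x": 0,"y": 0,"z": 0.02,"ax": 0,"ay": 0,"az": 0},{"fingers": 1,"x": 0,"y": 0,"z": 0.008,"ax": 0,"ay": 0,"az": 0},{"fingers": 1,"x": 0,"y": 0,"z": 0,"ax": 0,"ay": 0,"az": 0},{"fingers": 1,"x": 0,"y": 0,"z": 0,"ax": 0,"ay": 0,"az": 0}]'

```text
clock: 4.37
tcp_pos: [0.45, -0.3744, 0.0718]
orientation: [-3.13, -0.271, 0.0]
contact_force: [-0.2, 0.5, 0.1]
grip_width: 0.0855
gripper_force: 0.0
```

```bash
python3 - <<'E'
from h import *
g=grab('wrist','w2');W=fish(g)
near=np.hypot(W[...,0]-.45,W[...,1]+.373)<.06
m=near&(W[...,2]>.08)&(W[...,2]<.092);m[240:]=0;q=W[m];print('handle top',len(q),rect(q))
m=(np.hypot(W[...,0]-.57,W[...,1]+.35)<.09)&(W[...,2]>.062)&(W[...,2]<.078);q=W[m];print('rod',len(q),rect(q),q.max(0))
delta([.4505,-.3735,.071],10.1)
E
```

```text
handle top 1756 (array([ 0.4732, -0.3702]), array([0.0248, 0.0165]), 9.87)
rod 4282 (array([ 0.5315, -0.3658]), array([0.0952, 0.0493]), 23.64) [ 0.57808003 -0.33125961  0.07799928]
turn 0 [ 0.05 -0.05 -0.21]
turn 180 [-8.0000e-02 -8.0000e-02  1.7979e+02]
shift tool [ 0.0004 -0.0013  0.0014] tcp [ 0.4504 -0.3748  0.0724] toolx yaw 9.89
```

Emit:
arm_command --rows '[{"fingers": 0,"x": 0,"y": 0,"z": 0,"ax": 0,"ay": 0,"az": 0},{"fingers": -0.4,"x": 0,"y": 0,"z": 0,"ax": 0,"ay": 0,"az": 0},{"fingers": -1,"x": 0,"y": 0,"z": 0,"ax": 0,"ay": 0,"az": 0},{"fingers": -1,"x": 0,"y": 0,"z": 0,"ax": 0,"ay": 0,"az": 0},{"fingers": -1,"x": 0,"y": 0,"z": 0,"ax": 0,"ay": 0,"az": 0},{"fingers": -1,"x": 0,"y": 0,"z": 0,"ax": 0,"ay": 0,"az": 0},{"fingers": -1,"x": 0,"y": 0,"z": 0,"ax": 0,"ay": 0,"az": 0},{"fingers": -1,"x": 0,"y": 0,"z": 0,"ax": 0,"ay": 0,"az": 0}]' --grip_force 80

```text
clock: 5.08
tcp_pos: [0.4501, -0.3745, 0.072]
orientation: [3.13, 0.27, 0.001]
contact_force: [-1.2, 0.8, 5.4]
grip_width: 0.0131
gripper_force: 78.5
```

Emit:
arm_command --rows '[{"fingers": -1,"x": 0,"y": 0,"z": -0.005,"ax": 0,"ay": 0,"az": 0},{"fingers": -1,"x": 0,"y": 0,"z": -0.01,"ax": 0,"ay": 0,"az": 0},{"fingers": -1,"x": 0,"y": 0,"z": -0.015,"ax": 0,"ay": 0,"az": 0},{"fingers": -1,"x": 0,"y": 0,"z": -0.02,"ax": 0,"ay": 0,"az": 0},{"fingers": -1,"x": 0,"y": 0,"z": -0.02,"ax": 0,"ay": 0,"az": 0},{"fingers": -1,"x": 0,"y": 0,"z": -0.02,"ax": 0,"ay": 0,"az": 0},{"fingers": -1,"x": 0,"y": 0,"z": -0.02,"ax": 0,"ay": 0,"az": 0},{"fingers": -1,"x": 0,"y": 0,"z": -0.01,"ax": 0,"ay": 0,"az": 0},{"fingers": -1,"x": 0,"y": 0,"z": 0,"ax": 0,"ay": 0,"az": 0}]'

```text
clock: 5.83
tcp_pos: [0.4508, -0.3752, 0.1939]
orientation: [3.128, 0.27, 0.005]
contact_force: [-0.2, -0.3, -2.3]
grip_width: 0.013
gripper_force: 78.5
```

```bash
python3 - <<'E'
from h import *
g=grab('wrist','w3');W=fish(g);o=r.get_obs();M=R.from_rotvec(o['orientation']).as_matrix();L=(W-o['tcp_pos'])@M
# points in tool frame: handle/rod
m=(L[...,0]>.015)&(L[...,0]<.19)&(abs(L[...,1])<.02)&(L[...,2]>-.02)&(L[...,2]<.045)
for a in(.02,.04,.06,.08,.1,.12,.14,.15,.16,.165,.17):
    q=L[m&(abs(L[...,0]-a)<.004)];print(a,len(q),np.percentile(q,[5,50,95],axis=0)[:,1:].round(4).tolist() if len(q) else'')
q=L[m];print('max x',np.percentile(q[:,0],99.5),q[:,2].max())
print(o['contact_force'])
delta([.537,-.0595,.2],1.2)
cv2.imwrite('pics/w3c.png',cv2.resize(g['frame'][:300,200:480,::-1],None,fx=1.9,fy=1.9))
E
```

```text
0.02 562 [[-0.0068, -0.0162], [0.0007, -0.0152], [0.0082, -0.0133]]
0.04 449 [[-0.0052, -0.0053], [0.0007, -0.0035], [0.0066, -0.0002]]
0.06 276 [[-0.0032, -0.002], [0.0007, -0.0005], [0.0046, 0.0017]]
0.08 278 [[-0.0032, -0.002], [0.0007, -0.0003], [0.0046, 0.0016]]
0.1 243 [[-0.0027, -0.002], [0.0007, -0.0006], [0.0041, 0.0013]]
0.12 237 [[-0.0027, -0.0022], [0.0007, -0.0006], [0.0046, 0.0018]]
0.14 0 
0.15 0 
0.16 0 
0.165 0 
0.17 0 
max x 0.12825867857473022 0.015280855463504042
[ 0.22722069  0.43328027 -2.6180371 ]
turn 0 [ 0.05 -0.1   8.67]
turn 180 [ 1.4000e-01  7.0000e-02 -1.7133e+02]
shift tool [ 0.1394 -0.2954 -0.0078] tcp [ 0.4503 -0.3744  0.1923] toolx yaw 9.87
```

View pics/w3c.png

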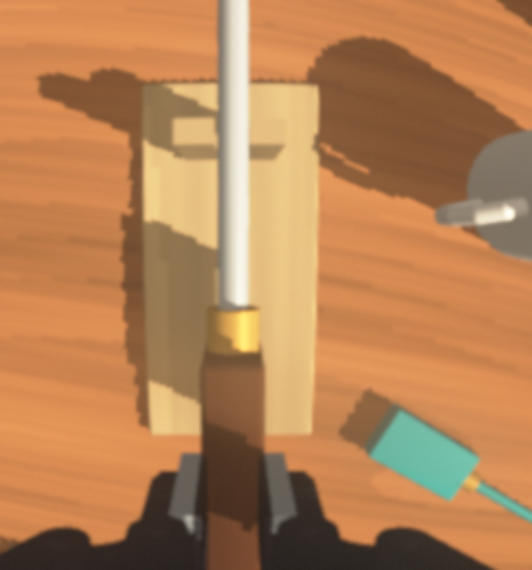

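Emit:
arm_command --rows '[{"fingers": -1,"x": 0,"y": 0,"z": 0,"ax": 0,"ay": 0,"az": 4.3},{"fingers": -1,"x": 0,"y": 0,"z": 0,"ax": 0,"ay": 0,"az": 4.4},{"fingers": -1,"x": -0.001,"y": -0.025,"z": 0,"ax": 0,"ay": 0,"az": 0},{"fingers": -1,"x": -0.001,"y": -0.04,"z": 0,"ax": 0,"ay": 0,"az": 0},{"fingers": -1,"x": -0.001,"y": -0.04,"z": 0,"ax": 0,"ay": 0,"az": 0},{"fingers": -1,"x": -0.001,"y": -0.04,"z": 0,"ax": 0,"ay": 0,"az": 0},{"fingers": -1,"x": -0.001,"y": -0.04,"z": 0,"ax": 0,"ay": 0,"az": 0},{"fingers": -1,"x": -0.001,"y": -0.04,"z": 0,"ax": 0,"ay": 0,"az": 0},{"fingers": -1,"x": -0.001,"y": -0.04,"z": 0,"ax": 0,"ay": 0,"az": 0},{"fingers": -1,"x": -0.001,"y": -0.04,"z": 0,"ax": 0,"ay": 0,"az": 0}]'

```text
clock: 6.72
tcp_pos: [0.4342, -0.0675, 0.1904]
orientation: [3.141, 0.032, -0.003]
contact_force: [1.1, 0.1, -0.6]
grip_width: 0.0132
gripper_force: 78.7
```

Emit:
arm_command --rows '[{"fingers": -1,"x": 0,"y": -0.009,"z": 0,"ax": 0,"ay": 0,"az": 0},{"fingers": -1,"x": 0,"y": 0,"z": 0,"ax": 0,"ay": 0,"az": 0},{"fingers": -1,"x": 0,"y": 0,"z": 0,"ax": 0,"ay": 0,"az": 0}]'

```text
clock: 6.97
tcp_pos: [0.4349, -0.0599, 0.1908]
orientation: [3.141, 0.035, -0.002]
contact_force: [0.6, -0.5, -0.8]
grip_width: 0.0128
gripper_force: 78.7
```

```bash
python3 - <<'E'
from h import *
delta([.435,-.0605,.114],1.2)
g=grab('scene','s1');W=pts(g)
g2=grab('wrist','w4');W=fish(g2)
q=W[(W[...,2]>.13)&(W[...,2]<.16)&(W[...,0]>.6)&(W[...,0]<.8)&(abs(W[...,1]+.055)<.14)];print(rect(q),np.median(q[:,2]))
o=r.get_obs();M=R.from_rotvec(o['orientation']).as_matrix();L=(W-o['tcp_pos'])@M
m=(L[...,0]>.015)&(L[...,0]<.19)&(abs(L[...,1])<.02)&(L[...,2]>-.02)&(L[...,2]<.01)
q=L[m];print('max x',np.percentile(q[:,0],99.5)); print(o['contact_force'])
cv2.imwrite('pics/w4c.png',g2['frame'][:,:,::-1])
E
```

```text
turn 0 [0.02 0.08 0.09]
turn 180 [-1.2000e-01  3.0000e-02 -1.7991e+02]
shift tool [0.0002 0.0005 0.0768] tcp [ 0.4349 -0.0599  0.1908] toolx yaw 1.29
(array([0., 0.]), array([0., 0.]), 0.0) nan
max x 0.12776443850503033
[ 0.13311498  0.26953836 -1.56553484]
  return _methods._mean(a, axis=axis, dtype=dtype,
  ret = ret.dtype.type(ret / rcount)
```

View pics/w4c.png

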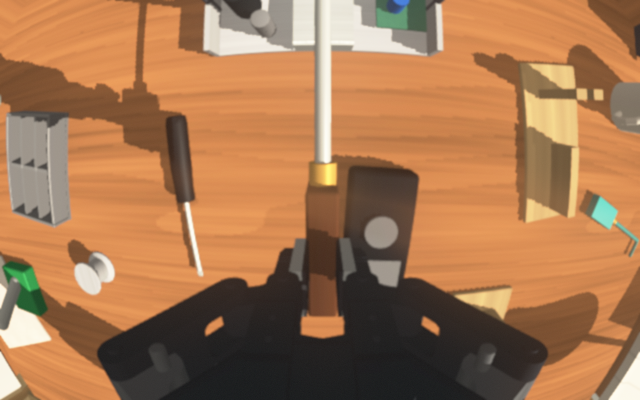

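Emit:
arm_command --rows '[{"fingers": -1,"x": 0,"y": 0,"z": 0.02,"ax": 0,"ay": 0,"az": 0},{"fingers": -1,"x": 0,"y": 0,"z": 0.02,"ax": 0,"ay": 0,"az": 0},{"fingers": -1,"x": 0,"y": 0,"z": 0.02,"ax": 0,"ay": 0,"az": 0},{"fingers": -1,"x": 0,"y": 0,"z": 0.017,"ax": 0,"ay": 0,"az": 0},{"fingers": -1,"x": 0.01,"y": 0,"z": 0,"ax": 0,"ay": 0,"az": 0},{"fingers": -1,"x": 0.01,"y": 0,"z": 0,"ax": 0,"ay": 0,"az": 0},{"fingers": -1,"x": 0.01,"y": 0,"z": 0,"ax": 0,"ay": 0,"az": 0},{"fingers": -1,"x": 0,"y": 0,"z": 0,"ax": 0,"ay": 0,"az": 0}]'

```text
clock: 7.73
tcp_pos: [0.4698, -0.0605, 0.116]
orientation: [3.14, 0.032, 0.008]
contact_force: [1.2, 0.2, -1.8]
grip_width: 0.0131
gripper_force: 78.8
```

```bash
python3 - <<'E'
from h import *
delta([.553,-.058,.114],1.2)
g=grab('scene','s1');W=pts(g);o=r.get_obs();M=R.from_rotvec(o['orientation']).as_matrix();L=(W-o['tcp_pos'])@M
m=(L[...,0]>.05)&(L[...,0]<.18)&(abs(L[...,1])<.02)&(L[...,2]>-.01)&(L[...,2]<.05)
for a in np.arange(.11,.18,.005):
    q=L[m&(abs(L[...,0]-a)<.0025)];print(a.round(3),len(q),q[:,1:].mean(0).round(4),q[:,2].max().round(4) if len(q) else '')
E
```

```text
turn 0 [ 0.07 -0.27 -0.04]
turn 180 [-4.3000e-01 -1.2000e-01  1.7996e+02]
shift tool [ 0.0832 -0.0008  0.0024] tcp [ 0.4698 -0.0605  0.116 ] toolx yaw 1.16
0.11 3 [0.0026 0.0016] 0.005
0.115 3 [0.0005 0.0022] 0.0034
0.12 4 [0.0009 0.0016] 0.0047
0.125 4 [0.0016 0.0013] 0.0064
0.13 4 [0.0022 0.0017] 0.0034
0.135 2 [0.0015 0.0022] 0.0046
0.14 2 [ 0.0009 -0.0014] -0.0007
0.145 0 [nan nan] 
0.15 3 [0.0025 0.0007] 0.0024
0.155 3 [ 0.0005 -0.0004] 0.0022
0.16 3 [0.0045 0.0027] 0.0034
0.165 6 [0.0018 0.0197] 0.0338
0.17 12 [0.0004 0.0191] 0.0379
0.175 1 [0.0013 0.03  ] 0.03<stdin>:6: RuntimeWarning: Mean of empty slice.
  ret = um.true_divide(
```

Emit:
arm_command --rows '[{"fingers": -1,"x": 0.01,"y": 0,"z": 0,"ax": 0,"ay": 0,"az": 0},{"fingers": -1,"x": 0.01,"y": 0,"z": 0,"ax": 0,"ay": 0,"az": 0},{"fingers": -1,"x": 0.01,"y": 0,"z": 0,"ax": 0,"ay": 0,"az": 0},{"fingers": -1,"x": 0.01,"y": 0,"z": 0,"ax": 0,"ay": 0,"az": 0},{"fingers": -1,"x": 0.01,"y": 0,"z": 0,"ax": 0,"ay": 0,"az": 0},{"fingers": -1,"x": 0.01,"y": 0,"z": 0,"ax": 0,"ay": 0,"az": 0},{"fingers": -1,"x": 0.01,"y": 0,"z": 0,"ax": 0,"ay": 0,"az": 0},{"fingers": -1,"x": 0.01,"y": 0,"z": 0,"ax": 0,"ay": 0,"az": 0},{"fingers": -1,"x": 0,"y": 0,"z": 0,"ax": 0,"ay": 0,"az": 0},{"fingers": -1,"x": 0,"y": 0,"z": 0,"ax": 0,"ay": 0,"az": 0}]'

```text
clock: 8.62
tcp_pos: [0.5459, -0.0585, 0.1143]
orientation: [3.141, 0.032, -0.0]
contact_force: [-0.1, -0.5, -2.3]
grip_width: 0.0132
gripper_force: 78.8
```

```bash
python3 - <<'E'
from h import *
delta([.553,-.058,.078],1.2)
print(r.get_obs()['contact_force'])
g=grab('top','t2');g2=grab('scene','s2')
a=cv2.resize(g['frame'][95:185,295:365,::-1],(420,540),interpolation=cv2.INTER_CUBIC)
b=cv2.resize(g2['frame'][190:280,215:280,::-1],(380,540),interpolation=cv2.INTER_CUBIC)
cv2.imwrite('pics/m.png',np.hstack([a,b]))
W=pts(g);o=r.get_obs();M=R.from_rotvec(o['orientation']).as_matrix()
for n,W in(('top',pts(g)),('scene',pts(g2))):
    L=(W-o['tcp_pos'])@M
    m=(L[...,0]>.14)&(L[...,0]<.18)&(abs(L[...,1])<.012)&(L[...,2]>.012)&(L[...,2]<.038);q=W[m];print(n,'prong',len(q),q.mean(0).round(4))
    m=(abs(W[...,0]-.693)<.02)&(abs(W[...,1]+.056)<.035)&(W[...,2]>.053)&(W[...,2]<.068);q=W[m];print(n,'bar',len(q),q.mean(0).round(4))
E
```

```text
turn 0 [ 0.03  0.01 -0.04]
turn 180 [ 2.0000e-02 -4.0000e-02  1.7996e+02]
shift tool [ 0.0071 -0.0003  0.0363] tcp [ 0.5459 -0.0585  0.1143] toolx yaw 1.16
[-0.11422234 -0.53632498 -2.26987171]
top prong 0 [nan nan nan]
top bar 0 [nan nan nan]
scene prong 13 [ 0.7128 -0.0556  0.0908]
scene bar 27 [ 0.6948 -0.0531  0.0627]<stdin>:11: RuntimeWarning: Mean of empty slice.
  ret = um.true_divide(
<stdin>:12: RuntimeWarning: Mean of empty slice.
```

View pics/m.png

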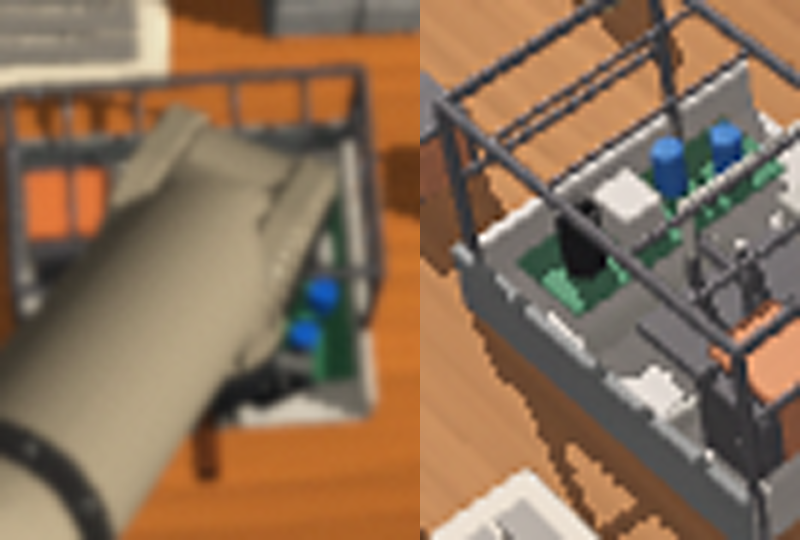

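Emit:
arm_command --rows '[{"fingers": -1,"x": 0.007,"y": 0,"z": 0,"ax": 0,"ay": 0,"az": 0},{"fingers": -1,"x": 0,"y": 0,"z": 0.006,"ax": 0,"ay": 0,"az": 0},{"fingers": -1,"x": 0,"y": 0,"z": 0.006,"ax": 0,"ay": 0,"az": 0},{"fingers": -1,"x": 0,"y": 0,"z": 0.006,"ax": 0,"ay": 0,"az": 0},{"fingers": -1,"x": 0,"y": 0,"z": 0.006,"ax": 0,"ay": 0,"az": 0},{"fingers": -1,"x": 0,"y": 0,"z": 0.006,"ax": 0,"ay": 0,"az": 0},{"fingers": -1,"x": 0,"y": 0,"z": 0.006,"ax": 0,"ay": 0,"az": 0},{"fingers": -1,"x": 0,"y": 0,"z": 0,"ax": 0,"ay": 0,"az": 0},{"fingers": -1,"x": 0,"y": 0,"z": 0,"ax": 0,"ay": 0,"az": 0}]'

```text
clock: 9.47
tcp_pos: [0.5522, -0.0582, 0.078]
orientation: [3.141, 0.031, -0.002]
contact_force: [0.2, -0.3, -1.5]
grip_width: 0.013
gripper_force: 78.8
```

Emit:
arm_command --rows '[{"fingers": -1,"x": -0.003,"y": 0,"z": 0,"ax": 0,"ay": 0,"az": 0},{"fingers": -1,"x": -0.003,"y": 0,"z": 0,"ax": 0,"ay": 0,"az": 0},{"fingers": -1,"x": -0.003,"y": 0,"z": 0,"ax": 0,"ay": 0,"az": 0},{"fingers": -1,"x": 0,"y": 0,"z": 0,"ax": 0,"ay": 0,"az": 0},{"fingers": -1,"x": 0,"y": 0,"z": 0,"ax": 0,"ay": 0,"az": 0}]'

```text
clock: 9.88
tcp_pos: [0.5434, -0.0582, 0.0787]
orientation: [-3.141, -0.032, -0.0]
contact_force: [-0.1, 0.1, -2.5]
grip_width: 0.0129
gripper_force: 78.8
```

Emit:
arm_command --rows '[{"fingers": -1,"x": -0.0025,"y": 0,"z": 0,"ax": 0,"ay": 0,"az": 0},{"fingers": -1,"x": -0.002,"y": 0,"z": 0,"ax": 0,"ay": 0,"az": 0},{"fingers": -1,"x": -0.002,"y": 0,"z": 0,"ax": 0,"ay": 0,"az": 0},{"fingers": -1,"x": -0.002,"y": 0,"z": 0,"ax": 0,"ay": 0,"az": 0},{"fingers": -1,"x": -0.002,"y": 0,"z": 0,"ax": 0,"ay": 0,"az": 0},{"fingers": -1,"x": -0.002,"y": 0,"z": 0,"ax": 0,"ay": 0,"az": 0}]'

```text
clock: 10.38
tcp_pos: [0.5323, -0.0585, 0.0789]
orientation: [3.141, 0.032, 0.004]
contact_force: [5.3, 0.7, -2.2]
grip_width: 0.013
gripper_force: 78.6
```

```bash
python3 - <<'E'
from h import *
o=r.get_obs();print(o['contact_force'],o['moment'],o['tcp_pos'])
g=grab('scene');o=r.get_obs();print(o['contact_force'],o['tcp_pos'])
W=pts(g);m=(abs(W[...,0]-.685)<.03)&(abs(W[...,1]+.056)<.035)&(W[...,2]>.053)&(W[...,2]<.068);q=W[m];print('bar',len(q),q.mean(0).round(4))
E
```

```text
[ 5.25103323  0.70747185 -2.2194843 ] [-0.00371765 -0.89680909 -0.03786323] [ 0.53227875 -0.05853146  0.07891454]
[ 2.56555783  0.71941593 -3.17790972] [ 0.53156439 -0.05856505  0.07880849]
bar 33 [ 0.6931 -0.0552  0.0618]
```

Emit:
arm_command --rows '[{"fingers": -1,"x": -0.002,"y": 0,"z": 0,"ax": 0,"ay": 0,"az": 0},{"fingers": -1,"x": -0.002,"y": 0,"z": 0,"ax": 0,"ay": 0,"az": 0},{"fingers": -1,"x": -0.002,"y": 0,"z": 0,"ax": 0,"ay": 0,"az": 0},{"fingers": -1,"x": -0.002,"y": 0,"z": 0,"ax": 0,"ay": 0,"az": 0},{"fingers": -1,"x": -0.001,"y": 0,"z": 0,"ax": 0,"ay": 0,"az": 0}]'

```text
clock: 10.85
tcp_pos: [0.5218, -0.0587, 0.0785]
orientation: [-3.141, -0.032, 0.0]
contact_force: [3.0, 0.3, -2.5]
grip_width: 0.0129
gripper_force: 78.7
```

Emit:
arm_command --rows '[{"fingers": -1,"x": 0,"y": 0,"z": 0,"ax": 0,"ay": 0,"az": 0},{"fingers": -1,"x": 0,"y": 0,"z": 0,"ax": 0,"ay": 0,"az": 0},{"fingers": -1,"x": 0,"y": 0,"z": 0,"ax": 0,"ay": 0,"az": 0}]'

```text
clock: 11.1
tcp_pos: [0.5217, -0.0587, 0.0784]
orientation: [-3.141, -0.032, 0.001]
contact_force: [3.6, -0.4, -1.9]
grip_width: 0.0131
gripper_force: 78.7
```

Emit:
arm_command --rows '[{"fingers": -1,"x": -0.0006,"y": 0,"z": 0,"ax": 0,"ay": 0,"az": 0},{"fingers": -1,"x": -0.0006,"y": 0,"z": 0,"ax": 0,"ay": 0,"az": 0},{"fingers": -1,"x": -0.0006,"y": 0,"z": 0,"ax": 0,"ay": 0,"az": 0},{"fingers": -1,"x": -0.0006,"y": 0,"z": 0,"ax": 0,"ay": 0,"az": 0},{"fingers": -1,"x": 0,"y": 0,"z": 0,"ax": 0,"ay": 0,"az": 0}]'

```text
clock: 11.52
tcp_pos: [0.5196, -0.0588, 0.0785]
orientation: [-3.141, -0.032, -0.0]
contact_force: [4.1, -0.0, -2.2]
grip_width: 0.0126
gripper_force: 78.7
```

Emit:
arm_command --rows '[{"fingers": -1,"x": -0.0005,"y": 0,"z": 0,"ax": 0,"ay": 0,"az": 0},{"fingers": -1,"x": -0.0005,"y": 0,"z": 0,"ax": 0,"ay": 0,"az": 0},{"fingers": -1,"x": -0.0005,"y": 0,"z": 0,"ax": 0,"ay": 0,"az": 0},{"fingers": -1,"x": 0,"y": 0,"z": 0,"ax": 0,"ay": 0,"az": 0}]'

```text
clock: 11.85
tcp_pos: [0.518, -0.0588, 0.0785]
orientation: [-3.141, -0.032, 0.0]
contact_force: [3.9, 0.4, -2.1]
grip_width: 0.0131
gripper_force: 78.7
```

Emit:
arm_command --rows '[{"fingers": -1,"x": -0.0005,"y": 0,"z": 0,"ax": 0,"ay": 0,"az": 0},{"fingers": -1,"x": -0.0005,"y": 0,"z": 0,"ax": 0,"ay": 0,"az": 0},{"fingers": -1,"x": -0.0005,"y": 0,"z": 0,"ax": 0,"ay": 0,"az": 0},{"fingers": -1,"x": 0,"y": 0,"z": 0,"ax": 0,"ay": 0,"az": 0}]'

```text
clock: 12.18
tcp_pos: [0.5165, -0.0588, 0.0785]
orientation: [-3.141, -0.032, 0.0]
contact_force: [3.6, -0.0, -3.2]
grip_width: 0.0129
gripper_force: 78.7
```

Emit:
arm_command --rows '[{"fingers": -1,"x": -0.0005,"y": 0,"z": 0,"ax": 0,"ay": 0,"az": 0},{"fingers": -1,"x": -0.0005,"y": 0,"z": 0,"ax": 0,"ay": 0,"az": 0},{"fingers": -1,"x": -0.0005,"y": 0,"z": 0,"ax": 0,"ay": 0,"az": 0},{"fingers": -1,"x": 0,"y": 0,"z": 0,"ax": 0,"ay": 0,"az": 0}]'

```text
clock: 12.52
tcp_pos: [0.515, -0.0589, 0.0785]
orientation: [-3.141, -0.032, 0.0]
contact_force: [4.0, -0.1, -1.9]
grip_width: 0.013
gripper_force: 78.7
```

Emit:
arm_command --rows '[{"fingers": -1,"x": -0.0005,"y": 0,"z": 0,"ax": 0,"ay": 0,"az": 0},{"fingers": -1,"x": -0.0005,"y": 0,"z": 0,"ax": 0,"ay": 0,"az": 0},{"fingers": -1,"x": -0.0005,"y": 0,"z": 0,"ax": 0,"ay": 0,"az": 0},{"fingers": -1,"x": 0,"y": 0,"z": 0,"ax": 0,"ay": 0,"az": 0}]'

```text
clock: 12.85
tcp_pos: [0.5135, -0.0589, 0.0785]
orientation: [-3.141, -0.032, 0.0]
contact_force: [3.6, -0.1, -1.7]
grip_width: 0.013
gripper_force: 78.7
```

Emit:
arm_command --rows '[{"fingers": -1,"x": -0.0005,"y": 0,"z": 0,"ax": 0,"ay": 0,"az": 0},{"fingers": -1,"x": -0.0005,"y": 0,"z": 0,"ax": 0,"ay": 0,"az": 0},{"fingers": -1,"x": -0.0005,"y": 0,"z": 0,"ax": 0,"ay": 0,"az": 0},{"fingers": -1,"x": 0,"y": 0,"z": 0,"ax": 0,"ay": 0,"az": 0}]'

```text
clock: 13.18
tcp_pos: [0.512, -0.0589, 0.0785]
orientation: [-3.141, -0.032, 0.0]
contact_force: [4.0, -1.0, -2.8]
grip_width: 0.0128
gripper_force: 78.7
```

Emit:
arm_command --rows '[{"fingers": -1,"x": -0.0005,"y": 0,"z": 0,"ax": 0,"ay": 0,"az": 0},{"fingers": -1,"x": -0.0005,"y": 0,"z": 0,"ax": 0,"ay": 0,"az": 0},{"fingers": -1,"x": -0.0005,"y": 0,"z": 0,"ax": 0,"ay": 0,"az": 0},{"fingers": -1,"x": 0,"y": 0,"z": 0,"ax": 0,"ay": 0,"az": 0}]'

```text
clock: 13.52
tcp_pos: [0.5105, -0.059, 0.0785]
orientation: [-3.141, -0.032, 0.0]
contact_force: [4.1, -0.0, -3.1]
grip_width: 0.0131
gripper_force: 78.7
```

Emit:
arm_command --rows '[{"fingers": -1,"x": -0.0005,"y": 0,"z": 0,"ax": 0,"ay": 0,"az": 0},{"fingers": -1,"x": -0.0005,"y": 0,"z": 0,"ax": 0,"ay": 0,"az": 0},{"fingers": -1,"x": -0.0005,"y": 0,"z": 0,"ax": 0,"ay": 0,"az": 0},{"fingers": -1,"x": 0,"y": 0,"z": 0,"ax": 0,"ay": 0,"az": 0}]'

```text
clock: 13.85
tcp_pos: [0.509, -0.059, 0.0785]
orientation: [-3.141, -0.032, 0.0]
contact_force: [3.1, -0.4, -1.6]
grip_width: 0.013
gripper_force: 78.7
```

Emit:
arm_command --rows '[{"fingers": -1,"x": -0.0005,"y": 0,"z": 0,"ax": 0,"ay": 0,"az": 0},{"fingers": -1,"x": -0.0005,"y": 0,"z": 0,"ax": 0,"ay": 0,"az": 0},{"fingers": -1,"x": -0.0005,"y": 0,"z": 0,"ax": 0,"ay": 0,"az": 0},{"fingers": -1,"x": 0,"y": 0,"z": 0,"ax": 0,"ay": 0,"az": 0}]'

```text
clock: 14.18
tcp_pos: [0.5075, -0.0591, 0.0785]
orientation: [-3.141, -0.032, 0.0]
contact_force: [3.5, -0.0, -2.1]
grip_width: 0.0129
gripper_force: 78.7
```

Emit:
arm_command --rows '[{"fingers": -1,"x": -0.0005,"y": 0,"z": 0,"ax": 0,"ay": 0,"az": 0},{"fingers": -1,"x": -0.0005,"y": 0,"z": 0,"ax": 0,"ay": 0,"az": 0},{"fingers": -1,"x": -0.0005,"y": 0,"z": 0,"ax": 0,"ay": 0,"az": 0},{"fingers": -1,"x": 0,"y": 0,"z": 0,"ax": 0,"ay": 0,"az": 0}]'

```text
clock: 14.52
tcp_pos: [0.506, -0.0591, 0.0785]
orientation: [-3.141, -0.032, 0.0]
contact_force: [3.3, 1.3, -2.1]
grip_width: 0.0129
gripper_force: 78.7
```

Emit:
arm_command --rows '[{"fingers": -1,"x": -0.0005,"y": 0,"z": 0,"ax": 0,"ay": 0,"az": 0},{"fingers": -1,"x": -0.0005,"y": 0,"z": 0,"ax": 0,"ay": 0,"az": 0},{"fingers": -1,"x": -0.0005,"y": 0,"z": 0,"ax": 0,"ay": 0,"az": 0},{"fingers": -1,"x": 0,"y": 0,"z": 0,"ax": 0,"ay": 0,"az": 0}]'

```text
clock: 14.85
tcp_pos: [0.5045, -0.0591, 0.0785]
orientation: [-3.141, -0.032, 0.0]
contact_force: [2.6, 0.4, -2.1]
grip_width: 0.0131
gripper_force: 78.7
```

Emit:
arm_command --rows '[{"fingers": -1,"x": -0.0005,"y": 0,"z": 0,"ax": 0,"ay": 0,"az": 0},{"fingers": -1,"x": -0.0005,"y": 0,"z": 0,"ax": 0,"ay": 0,"az": 0},{"fingers": -1,"x": -0.0005,"y": 0,"z": 0,"ax": 0,"ay": 0,"az": 0},{"fingers": -1,"x": 0,"y": 0,"z": 0,"ax": 0,"ay": 0,"az": 0}]'

```text
clock: 15.18
tcp_pos: [0.503, -0.0591, 0.0785]
orientation: [-3.141, -0.032, 0.0]
contact_force: [3.7, 0.8, -2.7]
grip_width: 0.0132
gripper_force: 78.7
```

Emit:
arm_command --rows '[{"fingers": -1,"x": -0.0005,"y": 0,"z": 0,"ax": 0,"ay": 0,"az": 0},{"fingers": -1,"x": -0.0005,"y": 0,"z": 0,"ax": 0,"ay": 0,"az": 0},{"fingers": -1,"x": -0.0005,"y": 0,"z": 0,"ax": 0,"ay": 0,"az": 0},{"fingers": -1,"x": 0,"y": 0,"z": 0,"ax": 0,"ay": 0,"az": 0}]'

```text
clock: 15.52
tcp_pos: [0.5015, -0.0592, 0.0785]
orientation: [-3.141, -0.032, 0.0]
contact_force: [3.3, -0.3, -3.0]
grip_width: 0.0131
gripper_force: 78.7
```

Emit:
arm_command --rows '[{"fingers": -1,"x": -0.0005,"y": 0,"z": 0,"ax": 0,"ay": 0,"az": 0},{"fingers": -1,"x": -0.0005,"y": 0,"z": 0,"ax": 0,"ay": 0,"az": 0},{"fingers": -1,"x": -0.0005,"y": 0,"z": 0,"ax": 0,"ay": 0,"az": 0},{"fingers": -1,"x": 0,"y": 0,"z": 0,"ax": 0,"ay": 0,"az": 0}]'

```text
clock: 15.85
tcp_pos: [0.5, -0.0592, 0.0785]
orientation: [-3.141, -0.032, 0.0]
contact_force: [4.5, 0.3, -2.4]
grip_width: 0.0128
gripper_force: 78.7
```

Emit:
arm_command --rows '[{"fingers": -1,"x": -0.0005,"y": 0,"z": 0,"ax": 0,"ay": 0,"az": 0},{"fingers": -1,"x": -0.0005,"y": 0,"z": 0,"ax": 0,"ay": 0,"az": 0},{"fingers": -1,"x": -0.0004,"y": 0,"z": 0,"ax": 0,"ay": 0,"az": 0},{"fingers": -1,"x": 0,"y": 0,"z": 0,"ax": 0,"ay": 0,"az": 0}]'

```text
clock: 16.18
tcp_pos: [0.4986, -0.0592, 0.0785]
orientation: [-3.141, -0.032, 0.0]
contact_force: [3.5, 0.0, -1.7]
grip_width: 0.0131
gripper_force: 78.7
```

Emit:
arm_command --rows '[{"fingers": -1,"x": -0.0005,"y": 0,"z": 0,"ax": 0,"ay": 0,"az": 0},{"fingers": -1,"x": -0.0005,"y": 0,"z": 0,"ax": 0,"ay": 0,"az": 0},{"fingers": -1,"x": -0.0005,"y": 0,"z": 0,"ax": 0,"ay": 0,"az": 0},{"fingers": -1,"x": 0,"y": 0,"z": 0,"ax": 0,"ay": 0,"az": 0}]'

```text
clock: 16.52
tcp_pos: [0.4971, -0.0592, 0.0785]
orientation: [-3.141, -0.032, 0.0]
contact_force: [3.9, -0.8, -2.1]
grip_width: 0.0128
gripper_force: 78.7
```

Emit:
arm_command --rows '[{"fingers": -1,"x": -0.0005,"y": 0,"z": 0,"ax": 0,"ay": 0,"az": 0},{"fingers": -1,"x": -0.0005,"y": 0,"z": 0,"ax": 0,"ay": 0,"az": 0},{"fingers": -1,"x": -0.0005,"y": 0,"z": 0,"ax": 0,"ay": 0,"az": 0},{"fingers": -1,"x": 0,"y": 0,"z": 0,"ax": 0,"ay": 0,"az": 0}]'

```text
clock: 16.85
tcp_pos: [0.4956, -0.0593, 0.0785]
orientation: [-3.141, -0.032, 0.0]
contact_force: [4.2, 0.8, -2.1]
grip_width: 0.0129
gripper_force: 78.7
```

Emit:
arm_command --rows '[{"fingers": -1,"x": -0.0005,"y": 0,"z": 0,"ax": 0,"ay": 0,"az": 0},{"fingers": -1,"x": -0.0005,"y": 0,"z": 0,"ax": 0,"ay": 0,"az": 0},{"fingers": -1,"x": -0.0005,"y": 0,"z": 0,"ax": 0,"ay": 0,"az": 0},{"fingers": -1,"x": 0,"y": 0,"z": 0,"ax": 0,"ay": 0,"az": 0}]'

```text
clock: 17.18
tcp_pos: [0.4941, -0.0593, 0.0785]
orientation: [-3.141, -0.032, 0.0]
contact_force: [3.3, -0.6, -3.6]
grip_width: 0.013
gripper_force: 78.7
```

Emit:
arm_command --rows '[{"fingers": -1,"x": -0.0005,"y": 0,"z": 0,"ax": 0,"ay": 0,"az": 0},{"fingers": -1,"x": -0.0005,"y": 0,"z": 0,"ax": 0,"ay": 0,"az": 0},{"fingers": -1,"x": -0.0005,"y": 0,"z": 0,"ax": 0,"ay": 0,"az": 0},{"fingers": -1,"x": 0,"y": 0,"z": 0,"ax": 0,"ay": 0,"az": 0}]'

```text
clock: 17.52
tcp_pos: [0.4926, -0.0593, 0.0785]
orientation: [-3.141, -0.032, 0.0]
contact_force: [3.0, 0.3, -0.8]
grip_width: 0.0131
gripper_force: 78.7
```

Emit:
arm_command --rows '[{"fingers": -1,"x": -0.0005,"y": 0,"z": 0,"ax": 0,"ay": 0,"az": 0},{"fingers": -1,"x": -0.0005,"y": 0,"z": 0,"ax": 0,"ay": 0,"az": 0},{"fingers": -1,"x": -0.0005,"y": 0,"z": 0,"ax": 0,"ay": 0,"az": 0},{"fingers": -1,"x": 0,"y": 0,"z": 0,"ax": 0,"ay": 0,"az": 0}]'

```text
clock: 17.85
tcp_pos: [0.4911, -0.0594, 0.0785]
orientation: [-3.141, -0.032, 0.0]
contact_force: [4.0, 0.3, -2.0]
grip_width: 0.0132
gripper_force: 78.7
```

Emit:
arm_command --rows '[{"fingers": -1,"x": -0.0005,"y": 0,"z": 0,"ax": 0,"ay": 0,"az": 0},{"fingers": -1,"x": -0.0005,"y": 0,"z": 0,"ax": 0,"ay": 0,"az": 0},{"fingers": -1,"x": -0.0005,"y": 0,"z": 0,"ax": 0,"ay": 0,"az": 0},{"fingers": -1,"x": 0,"y": 0,"z": 0,"ax": 0,"ay": 0,"az": 0}]'

```text
clock: 18.18
tcp_pos: [0.4896, -0.0594, 0.0785]
orientation: [-3.141, -0.032, 0.0]
contact_force: [4.9, -0.7, -2.1]
grip_width: 0.0127
gripper_force: 78.7
```

Emit:
arm_command --rows '[{"fingers": -1,"x": -0.0004,"y": 0,"z": 0,"ax": 0,"ay": 0,"az": 0},{"fingers": -1,"x": -0.0004,"y": 0,"z": 0,"ax": 0,"ay": 0,"az": 0},{"fingers": -1,"x": -0.0003,"y": 0,"z": 0,"ax": 0,"ay": 0,"az": 0},{"fingers": -1,"x": 0,"y": 0,"z": 0,"ax": 0,"ay": 0,"az": 0}]'

```text
clock: 18.52
tcp_pos: [0.4886, -0.0594, 0.0785]
orientation: [-3.141, -0.032, 0.0]
contact_force: [3.6, -0.2, -2.5]
grip_width: 0.0133
gripper_force: 78.7
```

Emit:
arm_command --rows '[{"fingers": -1,"x": -0.0005,"y": 0,"z": 0,"ax": 0,"ay": 0,"az": 0},{"fingers": -1,"x": -0.0005,"y": 0,"z": 0,"ax": 0,"ay": 0,"az": 0},{"fingers": -1,"x": -0.0005,"y": 0,"z": 0,"ax": 0,"ay": 0,"az": 0},{"fingers": -1,"x": 0,"y": 0,"z": 0,"ax": 0,"ay": 0,"az": 0}]'

```text
clock: 18.85
tcp_pos: [0.487, -0.0594, 0.0785]
orientation: [-3.141, -0.032, 0.0]
contact_force: [3.5, 0.0, -2.7]
grip_width: 0.0127
gripper_force: 78.7
```

Emit:
arm_command --rows '[{"fingers": -1,"x": -0.0005,"y": 0,"z": 0,"ax": 0,"ay": 0,"az": 0},{"fingers": -1,"x": -0.0005,"y": 0,"z": 0,"ax": 0,"ay": 0,"az": 0},{"fingers": -1,"x": -0.0005,"y": 0,"z": 0,"ax": 0,"ay": 0,"az": 0},{"fingers": -1,"x": 0,"y": 0,"z": 0,"ax": 0,"ay": 0,"az": 0}]'

```text
clock: 19.18
tcp_pos: [0.4855, -0.0595, 0.0785]
orientation: [-3.141, -0.032, 0.0]
contact_force: [3.7, -0.4, -2.0]
grip_width: 0.0132
gripper_force: 78.7
```

Emit:
arm_command --rows '[{"fingers": -1,"x": -0.0005,"y": 0,"z": 0,"ax": 0,"ay": 0,"az": 0},{"fingers": -1,"x": -0.0005,"y": 0,"z": 0,"ax": 0,"ay": 0,"az": 0},{"fingers": -1,"x": -0.0005,"y": 0,"z": 0,"ax": 0,"ay": 0,"az": 0},{"fingers": -1,"x": 0,"y": 0,"z": 0,"ax": 0,"ay": 0,"az": 0}]'

```text
clock: 19.52
tcp_pos: [0.484, -0.0595, 0.0785]
orientation: [-3.141, -0.032, 0.0]
contact_force: [3.8, 0.4, -1.2]
grip_width: 0.0129
gripper_force: 78.7
```

Emit:
arm_command --rows '[{"fingers": -1,"x": -0.0005,"y": 0,"z": 0,"ax": 0,"ay": 0,"az": 0},{"fingers": -1,"x": -0.0005,"y": 0,"z": 0,"ax": 0,"ay": 0,"az": 0},{"fingers": -1,"x": -0.0004,"y": 0,"z": 0,"ax": 0,"ay": 0,"az": 0},{"fingers": -1,"x": 0,"y": 0,"z": 0,"ax": 0,"ay": 0,"az": 0}]'

```text
clock: 19.85
tcp_pos: [0.4827, -0.0595, 0.0785]
orientation: [-3.141, -0.032, -0.0]
contact_force: [3.8, 0.4, -2.1]
grip_width: 0.0132
gripper_force: 78.7
```

```bash
python3 - <<'E'
from h import *
g=grab('scene','s5');o=r.get_obs();print(o['contact_force'],o['tcp_pos'])
W=pts(g);m=(abs(W[...,0]-.655)<.06)&(abs(W[...,1]+.056)<.035)&(W[...,2]>.05)&(W[...,2]<.062);q=W[m]
h=np.histogram(q[:,0],bins=np.arange(.6,.71,.005));print(h[0],h[1].round(3)[:3]);
for lo,hi in((.62,.66),(.665,.71)):
    k=q[(q[:,0]>lo)&(q[:,0]<hi)];print(len(k),k.mean(0) if len(k) else '')
E
```

```text
[ 4.20336529 -0.14794612 -2.17340494] [ 0.48270318 -0.05952964  0.07848707]
[ 0  0  0  0  0  0  0  3 12  3  2  0  0  0  0  0  0  0  0  0  0] [0.6   0.605 0.61 ]
20 [ 0.6440664  -0.05881057  0.0569834 ]
0
```

Emit:
arm_command --rows '[{"fingers": -1,"x": -0.0005,"y": 0,"z": 0,"ax": 0,"ay": 0,"az": 0},{"fingers": -1,"x": -0.0005,"y": 0,"z": 0,"ax": 0,"ay": 0,"az": 0},{"fingers": -1,"x": -0.0003,"y": 0,"z": 0,"ax": 0,"ay": 0,"az": 0},{"fingers": -1,"x": 0,"y": 0,"z": 0,"ax": 0,"ay": 0,"az": 0}]'

```text
clock: 20.23
tcp_pos: [0.4822, -0.0595, 0.0787]
orientation: [3.141, 0.032, 0.002]
contact_force: [6.1, -0.2, -3.1]
grip_width: 0.0129
gripper_force: 78.6
```

Emit:
arm_command --rows '[{"fingers": -1,"x": 0,"y": 0,"z": 0,"ax": 0,"ay": 0,"az": 0},{"fingers": -1,"x": 0,"y": 0,"z": 0,"ax": 0,"ay": 0,"az": 0}]'

```text
clock: 20.4
tcp_pos: [0.4822, -0.0596, 0.0787]
orientation: [3.141, 0.032, 0.002]
contact_force: [6.3, -0.4, -3.0]
grip_width: 0.0131
gripper_force: 78.6
```

Emit:
arm_command --rows '[{"fingers": -1,"x": -0.0004,"y": 0,"z": 0,"ax": 0,"ay": 0,"az": 0},{"fingers": -1,"x": -0.0004,"y": 0,"z": 0,"ax": 0,"ay": 0,"az": 0},{"fingers": -1,"x": 0,"y": 0,"z": 0,"ax": 0,"ay": 0,"az": 0},{"fingers": -1,"x": 0,"y": 0,"z": 0,"ax": 0,"ay": 0,"az": 0}]'

```text
clock: 20.73
tcp_pos: [0.482, -0.0596, 0.0789]
orientation: [3.141, 0.032, 0.004]
contact_force: [6.6, -0.3, -3.5]
grip_width: 0.013
gripper_force: 78.6
```

```bash
python3 - <<'E'
from h import *
o=r.get_obs();print(o['joints'].round(3),o['contact_force'],o['moment'],R.from_rotvec(o['orientation']).as_matrix().round(4).tolist(),o['tau'].round(1))
E
```

```text
[-0.614  0.481  0.768  2.163 -0.531  0.688 -1.031] [ 6.56917556 -0.30049612 -3.48195027] [-0.00339333 -1.43972231  0.00558719] [[0.9998, 0.0205, 0.0025], [0.0205, -0.9998, -0.0004], [0.0025, 0.0004, -1.0]] [  0.4 -38.7   9.6 -13.4   0.7   1.9   0. ]
```

Emit:
arm_command --rows '[{"fingers": -1,"x": -0.0004,"y": 0,"z": 0,"ax": 0,"ay": 0,"az": 0},{"fingers": -1,"x": -0.0004,"y": 0,"z": 0,"ax": 0,"ay": 0,"az": 0},{"fingers": -1,"x": -0.0004,"y": 0,"z": 0,"ax": 0,"ay": 0,"az": 0},{"fingers": -1,"x": 0,"y": 0,"z": 0,"ax": 0,"ay": 0,"az": 0},{"fingers": -1,"x": 0,"y": 0,"z": 0,"ax": 0,"ay": 0,"az": 0}]'

```text
clock: 21.15
tcp_pos: [0.4816, -0.0596, 0.0791]
orientation: [3.141, 0.032, 0.006]
contact_force: [8.8, 0.0, -4.5]
grip_width: 0.0127
gripper_force: 78.5
```

Emit:
arm_command --rows '[{"fingers": -1,"x": -0.0005,"y": 0,"z": 0,"ax": 0,"ay": 0,"az": 0},{"fingers": -1,"x": -0.0005,"y": 0,"z": 0,"ax": 0,"ay": 0,"az": 0},{"fingers": -1,"x": -0.0005,"y": 0,"z": 0,"ax": 0,"ay": 0,"az": 0},{"fingers": -1,"x": 0,"y": 0,"z": 0,"ax": 0,"ay": 0,"az": 0},{"fingers": -1,"x": 0,"y": 0,"z": 0,"ax": 0,"ay": 0,"az": 0}]'

```text
clock: 21.57
tcp_pos: [0.4812, -0.0596, 0.0793]
orientation: [3.14, 0.033, 0.009]
contact_force: [11.5, 0.1, -4.5]
grip_width: 0.0128
gripper_force: 78.5
```

Another 0.8 mm should give about 13 N; then hold over a second.

Emit:
arm_command --rows '[{"fingers": -1,"x": -0.0004,"y": 0,"z": 0,"ax": 0,"ay": 0,"az": 0},{"fingers": -1,"x": -0.0004,"y": 0,"z": 0,"ax": 0,"ay": 0,"az": 0},{"fingers": -1,"x": 0,"y": 0,"z": 0,"ax": 0,"ay": 0,"az": 0},{"fingers": -1,"x": 0,"y": 0,"z": 0,"ax": 0,"ay": 0,"az": 0},{"fingers": -1,"x": 0,"y": 0,"z": 0,"ax": 0,"ay": 0,"az": 0}]'

```text
clock: 21.98
tcp_pos: [0.4809, -0.0597, 0.0795]
orientation: [3.14, 0.033, 0.011]
contact_force: [11.1, 0.4, -4.3]
grip_width: 0.0126
gripper_force: 78.4
```

Emit:
arm_command --rows '[{"fingers": -1,"x": 0,"y": 0,"z": 0,"ax": 0,"ay": 0,"az": 0},{"fingers": -1,"x": 0,"y": 0,"z": 0,"ax": 0,"ay": 0,"az": 0},{"fingers": -1,"x": 0,"y": 0,"z": 0,"ax": 0,"ay": 0,"az": 0},{"fingers": -1,"x": 0,"y": 0,"z": 0,"ax": 0,"ay": 0,"az": 0},{"fingers": -1,"x": 0,"y": 0,"z": 0,"ax": 0,"ay": 0,"az": 0}]'

```text
clock: 22.4
tcp_pos: [0.4809, -0.0597, 0.0795]
orientation: [3.14, 0.033, 0.011]
contact_force: [11.5, 0.9, -5.3]
grip_width: 0.0128
gripper_force: 78.4
```

Emit:
arm_command --rows '[{"fingers": -1,"x": 0,"y": 0,"z": 0,"ax": 0,"ay": 0,"az": 0},{"fingers": -1,"x": 0,"y": 0,"z": 0,"ax": 0,"ay": 0,"az": 0},{"fingers": -1,"x": 0,"y": 0,"z": 0,"ax": 0,"ay": 0,"az": 0},{"fingers": -1,"x": 0,"y": 0,"z": 0,"ax": 0,"ay": 0,"az": 0},{"fingers": -1,"x": 0,"y": 0,"z": 0,"ax": 0,"ay": 0,"az": 0},{"fingers": -1,"x": 0,"y": 0,"z": 0,"ax": 0,"ay": 0,"az": 0},{"fingers": -1,"x": 0,"y": 0,"z": 0,"ax": 0,"ay": 0,"az": 0},{"fingers": -1,"x": 0,"y": 0,"z": 0,"ax": 0,"ay": 0,"az": 0},{"fingers": -1,"x": 0,"y": 0,"z": 0,"ax": 0,"ay": 0,"az": 0},{"fingers": -1,"x": 0,"y": 0,"z": 0,"ax": 0,"ay": 0,"az": 0}]'

```text
clock: 23.23
tcp_pos: [0.481, -0.0597, 0.0795]
orientation: [3.14, 0.033, 0.011]
contact_force: [11.6, -0.2, -4.3]
grip_width: 0.0132
gripper_force: 78.4
```

Emit:
arm_command --rows '[{"fingers": -1,"x": -0.0003,"y": 0,"z": 0,"ax": 0,"ay": 0,"az": 0},{"fingers": -1,"x": -0.0003,"y": 0,"z": 0,"ax": 0,"ay": 0,"az": 0},{"fingers": -1,"x": -0.0002,"y": 0,"z": 0,"ax": 0,"ay": 0,"az": 0},{"fingers": -1,"x": 0,"y": 0,"z": 0,"ax": 0,"ay": 0,"az": 0},{"fingers": -1,"x": 0,"y": 0,"z": 0,"ax": 0,"ay": 0,"az": 0},{"fingers": -1,"x": 0,"y": 0,"z": 0,"ax": 0,"ay": 0,"az": 0},{"fingers": -1,"x": 0,"y": 0,"z": 0,"ax": 0,"ay": 0,"az": 0},{"fingers": -1,"x": 0,"y": 0,"z": 0,"ax": 0,"ay": 0,"az": 0},{"fingers": -1,"x": 0,"y": 0,"z": 0,"ax": 0,"ay": 0,"az": 0},{"fingers": -1,"x": 0,"y": 0,"z": 0,"ax": 0,"ay": 0,"az": 0}]'

```text
clock: 24.07
tcp_pos: [0.4808, -0.0597, 0.0797]
orientation: [3.14, 0.033, 0.013]
contact_force: [13.5, -0.0, -4.4]
grip_width: 0.0132
gripper_force: 78.4
```

Emit:
arm_command --rows '[{"fingers": -1,"x": 0,"y": 0,"z": 0,"ax": 0,"ay": 0,"az": 0},{"fingers": -1,"x": 0,"y": 0,"z": 0,"ax": 0,"ay": 0,"az": 0},{"fingers": -1,"x": 0,"y": 0,"z": 0,"ax": 0,"ay": 0,"az": 0},{"fingers": -1,"x": 0,"y": 0,"z": 0,"ax": 0,"ay": 0,"az": 0},{"fingers": -1,"x": 0,"y": 0,"z": 0,"ax": 0,"ay": 0,"az": 0},{"fingers": -1,"x": 0,"y": 0,"z": 0,"ax": 0,"ay": 0,"az": 0},{"fingers": -1,"x": 0,"y": 0,"z": 0,"ax": 0,"ay": 0,"az": 0},{"fingers": -1,"x": 0,"y": 0,"z": 0,"ax": 0,"ay": 0,"az": 0}]'

```text
clock: 24.73
tcp_pos: [0.4808, -0.0597, 0.0797]
orientation: [3.14, 0.033, 0.013]
contact_force: [12.5, 0.1, -5.3]
grip_width: 0.0133
gripper_force: 78.4
```

Emit:
arm_command --rows '[{"fingers": -1,"x": 0.002,"y": 0,"z": 0,"ax": 0,"ay": 0,"az": 0},{"fingers": -1,"x": 0.002,"y": 0,"z": 0,"ax": 0,"ay": 0,"az": 0},{"fingers": -1,"x": 0.003,"y": 0,"z": 0,"ax": 0,"ay": 0,"az": 0},{"fingers": -1,"x": 0.004,"y": 0,"z": 0,"ax": 0,"ay": 0,"az": 0},{"fingers": -1,"x": 0.004,"y": 0,"z": 0,"ax": 0,"ay": 0,"az": 0},{"fingers": -1,"x": 0.004,"y": 0,"z": 0,"ax": 0,"ay": 0,"az": 0},{"fingers": -1,"x": 0,"y": 0,"z": 0,"ax": 0,"ay": 0,"az": 0},{"fingers": -1,"x": 0,"y": 0,"z": 0,"ax": 0,"ay": 0,"az": 0}]'

```text
clock: 25.4
tcp_pos: [0.4952, -0.0593, 0.0783]
orientation: [3.141, 0.032, -0.001]
contact_force: [-0.7, -0.3, -2.0]
grip_width: 0.0129
gripper_force: 78.8
```

```bash
python3 - <<'E'
from h import *
o=r.get_obs();print(o['contact_force']);delta([.494,-.059,.116],1.2)
g=grab('scene','s6')
W=pts(g);m=(abs(W[...,0]-.655)<.06)&(abs(W[...,1]+.056)<.035)&(W[...,2]>.045)&(W[...,2]<.066);q=W[m]
h=np.histogram(q[:,0],bins=np.arange(.62,.69,.005));print(h[0])
E
```

```text
[-0.66333209 -0.31555269 -1.97273783]
turn 0 [ 0.    0.04 -0.04]
turn 180 [ 7.0000e-02 -1.0000e-02  1.7996e+02]
shift tool [-0.0012 -0.0004 -0.0377] tcp [ 0.4952 -0.0593  0.0783] toolx yaw 1.16
[ 0  0  0  8 24  0  0  1  7  3  0  0  0]
```

Emit:
arm_command --rows '[{"fingers": -1,"x": 0,"y": 0,"z": -0.01,"ax": 0,"ay": 0,"az": 0},{"fingers": -1,"x": 0,"y": 0,"z": -0.01,"ax": 0,"ay": 0,"az": 0},{"fingers": -1,"x": 0,"y": 0,"z": -0.01,"ax": 0,"ay": 0,"az": 0},{"fingers": -1,"x": 0,"y": 0,"z": -0.008,"ax": 0,"ay": 0,"az": 0},{"fingers": -1,"x": 0,"y": 0,"z": 0,"ax": 0,"ay": 0,"az": 0},{"fingers": -1,"x": 0,"y": 0,"z": 0,"ax": 0,"ay": 0,"az": 0}]'

```text
clock: 25.95
tcp_pos: [0.4959, -0.059, 0.1173]
orientation: [-3.141, -0.032, -0.003]
contact_force: [-0.0, 0.6, -2.2]
grip_width: 0.0129
gripper_force: 78.8
```

Emit:
arm_command --rows '[{"fingers": -1,"x": -0.01,"y": 0,"z": 0,"ax": 0,"ay": 0,"az": 0},{"fingers": -1,"x": -0.01,"y": 0,"z": 0,"ax": 0,"ay": 0,"az": 0},{"fingers": -1,"x": -0.01,"y": 0,"z": 0,"ax": 0,"ay": 0,"az": 0},{"fingers": -1,"x": -0.01,"y": 0,"z": 0,"ax": 0,"ay": 0,"az": 0},{"fingers": -1,"x": -0.01,"y": 0,"z": 0,"ax": 0,"ay": 0,"az": 0},{"fingers": -1,"x": -0.01,"y": 0,"z": 0,"ax": 0,"ay": 0,"az": 0},{"fingers": -1,"x": 0,"y": 0,"z": 0,"ax": 0,"ay": 0,"az": 0},{"fingers": -1,"x": 0,"y": 0,"z": 0,"ax": 0,"ay": 0,"az": 0}]'

```text
clock: 26.62
tcp_pos: [0.4349, -0.0603, 0.1166]
orientation: [-3.141, -0.032, -0.0]
contact_force: [0.4, 0.1, -1.1]
grip_width: 0.0128
gripper_force: 78.8
```

Emit:
arm_command --rows '[{"fingers": -1,"x": 0,"y": 0,"z": -0.02,"ax": 0,"ay": 0,"az": 0},{"fingers": -1,"x": 0,"y": 0,"z": -0.02,"ax": 0,"ay": 0,"az": 0},{"fingers": -1,"x": 0,"y": 0,"z": -0.02,"ax": 0,"ay": 0,"az": 0},{"fingers": -1,"x": 0,"y": 0,"z": -0.016,"ax": 0,"ay": 0,"az": 0},{"fingers": -1,"x": 0.001,"y": 0.034,"z": 0,"ax": 0,"ay": 0,"az": 0},{"fingers": -1,"x": 0.001,"y": 0.04,"z": 0,"ax": 0,"ay": 0,"az": 0},{"fingers": -1,"x": 0.001,"y": 0.04,"z": 0,"ax": 0,"ay": 0,"az": 0},{"fingers": -1,"x": 0.001,"y": 0.04,"z": 0,"ax": 0,"ay": 0,"az": 0},{"fingers": -1,"x": 0.001,"y": 0.04,"z": 0,"ax": 0,"ay": 0,"az": 0},{"fingers": -1,"x": 0.001,"y": 0.04,"z": 0,"ax": 0,"ay": 0,"az": 0}]'

```text
clock: 27.45
tcp_pos: [0.4467, -0.2962, 0.1924]
orientation: [3.141, 0.034, 0.001]
contact_force: [2.0, 0.1, -0.6]
grip_width: 0.0131
gripper_force: 78.8
```

Emit:
arm_command --rows '[{"fingers": -1,"x": 0.001,"y": 0.04,"z": 0,"ax": 0,"ay": 0,"az": 0},{"fingers": -1,"x": 0.001,"y": 0.04,"z": 0,"ax": 0,"ay": 0,"az": 0},{"fingers": -1,"x": 0,"y": 0,"z": 0,"ax": 0,"ay": 0,"az": -4.3},{"fingers": -1,"x": 0,"y": 0,"z": 0,"ax": 0,"ay": 0,"az": -4.4},{"fingers": -1,"x": 0,"y": 0,"z": 0,"ax": 0,"ay": 0,"az": 0},{"fingers": -1,"x": 0,"y": 0,"z": 0,"ax": 0,"ay": 0,"az": 0},{"fingers": -1,"x": 0,"y": 0,"z": 0,"ax": 0,"ay": 0,"az": 0}]'

```text
clock: 28.03
tcp_pos: [0.4502, -0.3738, 0.1924]
orientation: [-3.13, -0.268, -0.0]
contact_force: [-0.1, 0.3, -1.4]
grip_width: 0.0132
gripper_force: 79.0
```

```bash
python3 - <<'E'
from h import *
delta([.4502,-.3746,.072],9.9)
g=grab('wrist','w6');W=fish(g);o=r.get_obs();M=R.from_rotvec(o['orientation']).as_matrix();L=(W-o['tcp_pos'])@M
m=(L[...,0]>.015)&(L[...,0]<.19)&(abs(L[...,1])<.02)&(L[...,2]>-.02)&(L[...,2]<.045)
for a in(.02,.03,.035,.04,.045,.06,.12):
    q=L[m&(abs(L[...,0]-a)<.002)];print(a,len(q),np.median(q,0).round(4))
L0=np.load('pics/w3.npz');W0=fish(L0)
# edge of handle/ferrule in image rows: compare w3 & w6 tool columns
for n in('w3','w6'):
    f=cv2.cvtColor(np.load(f'pics/{n}.npz')['frame'],cv2.COLOR_RGB2HSV)[:300,310:340];c=f[:,12:16].mean(1)
    print(n,[int(x) for x in np.where(np.abs(np.diff(c[100:260,1]))>25)[0]+100])
E
```

```text
turn 0 [-0.01 -0.01 -0.1 ]
turn 180 [-2.000e-02  2.000e-02  1.799e+02]
shift tool [-0.0002  0.0008  0.1204] tcp [ 0.4502 -0.3738  0.1924] toolx yaw 9.8
0.02 277 [ 0.02   -0.0001 -0.0134]
0.03 290 [ 0.0299 -0.0001 -0.0134]
0.035 463 [ 0.0351 -0.0001 -0.0093]
0.04 213 [ 0.0401 -0.0001 -0.0014]
0.045 245 [ 0.0453 -0.0001 -0.0008]
0.06 145 [ 0.06   -0.0001  0.0013]
0.12 122 [0.1199 0.0002 0.0011]
w3 [162, 163]
w6 [162, 163]
```

Emit:
arm_command --rows '[{"fingers": -1,"x": 0,"y": 0.0008,"z": 0.015,"ax": 0,"ay": 0,"az": -0.1},{"fingers": -1,"x": 0,"y": 0,"z": 0.02,"ax": 0,"ay": 0,"az": 0},{"fingers": -1,"x": 0,"y": 0,"z": 0.02,"ax": 0,"ay": 0,"az": 0},{"fingers": -1,"x": 0,"y": 0,"z": 0.015,"ax": 0,"ay": 0,"az": 0},{"fingers": -1,"x": 0,"y": 0,"z": 0.012,"ax": 0,"ay": 0,"az": 0},{"fingers": -1,"x": 0,"y": 0,"z": 0.012,"ax": 0,"ay": 0,"az": 0},{"fingers": -1,"x": 0,"y": 0,"z": 0.01,"ax": 0,"ay": 0,"az": 0},{"fingers": -1,"x": 0,"y": 0,"z": 0.008,"ax": 0,"ay": 0,"az": 0},{"fingers": -1,"x": 0,"y": 0,"z": 0.003,"ax": 0,"ay": 0,"az": 0},{"fingers": -1,"x": 0,"y": 0,"z": 0,"ax": 0,"ay": 0,"az": 0}]'

```text
clock: 28.92
tcp_pos: [0.4497, -0.3749, 0.077]
orientation: [-3.129, -0.272, 0.001]
contact_force: [-0.2, 0.3, -2.0]
grip_width: 0.0132
gripper_force: 79.0
```

```bash
python3 - <<'E'
from h import *
r.grab_frame('wrist');r.grab_frame('wrist')
delta([.4502,-.3746,.072],9.9);print(r.get_obs()['contact_force'])
E
```

```text
turn 0 [ 0.03 -0.03  0.04]
turn 180 [ 4.0000e-02  5.0000e-02 -1.7996e+02]
shift tool [ 0.0003 -0.0008  0.0059] tcp [ 0.45   -0.3754  0.0779] toolx yaw 9.94
[ 0.09021113 -0.35440313 -1.77681928]
```

Emit:
arm_command --rows '[{"fingers": -1,"x": 0,"y": -0.0006,"z": 0.0015,"ax": 0,"ay": 0,"az": 0},{"fingers": -1,"x": 0,"y": 0,"z": 0.0015,"ax": 0,"ay": 0,"az": 0},{"fingers": -1,"x": 0,"y": 0,"z": 0.0015,"ax": 0,"ay": 0,"az": 0},{"fingers": -1,"x": 0,"y": 0,"z": 0.001,"ax": 0,"ay": 0,"az": 0},{"fingers": -1,"x": 0,"y": 0,"z": 0.0005,"ax": 0,"ay": 0,"az": 0},{"fingers": -1,"x": 0,"y": 0,"z": 0,"ax": 0,"ay": 0,"az": 0},{"fingers": -1,"x": 0,"y": 0,"z": 0,"ax": 0,"ay": 0,"az": 0}]'

```text
clock: 29.6
tcp_pos: [0.4499, -0.3746, 0.072]
orientation: [-3.13, -0.272, -0.001]
contact_force: [-0.6, 1.5, 6.0]
grip_width: 0.013
gripper_force: 79.8
```

Emit:
arm_command --rows '[{"fingers": -0.6,"x": 0,"y": 0,"z": 0,"ax": 0,"ay": 0,"az": 0},{"fingers": -0.3,"x": 0,"y": 0,"z": 0,"ax": 0,"ay": 0,"az": 0},{"fingers": 0.2,"x": 0,"y": 0,"z": 0,"ax": 0,"ay": 0,"az": 0},{"fingers": 0.6,"x": 0,"y": 0,"z": 0,"ax": 0,"ay": 0,"az": 0},{"fingers": 1,"x": 0,"y": 0,"z": 0,"ax": 0,"ay": 0,"az": 0},{"fingers": 1,"x": 0,"y": 0,"z": 0,"ax": 0,"ay": 0,"az": 0},{"fingers": 1,"x": 0,"y": 0,"z": 0,"ax": 0,"ay": 0,"az": 0},{"fingers": 1,"x": 0,"y": 0,"z": 0,"ax": 0,"ay": 0,"az": 0}]'

```text
clock: 30.27
tcp_pos: [0.4497, -0.3745, 0.0715]
orientation: [-3.13, -0.273, -0.0]
contact_force: [-0.2, 0.6, -0.3]
grip_width: 0.0856
gripper_force: 0.0
```

Emit:
arm_command --rows '[{"fingers": 1,"x": 0,"y": 0,"z": -0.005,"ax": 0,"ay": 0,"az": 0},{"fingers": 1,"x": 0,"y": 0,"z": -0.015,"ax": 0,"ay": 0,"az": 0},{"fingers": 1,"x": 0,"y": 0,"z": -0.02,"ax": 0,"ay": 0,"az": 0},{"fingers": 1,"x": 0,"y": 0,"z": -0.03,"ax": 0,"ay": 0,"az": 0},{"fingers": 1,"x": 0,"y": 0,"z": -0.03,"ax": 0,"ay": 0,"az": 0},{"fingers": 1,"x": 0,"y": 0,"z": -0.03,"ax": 0,"ay": 0,"az": 0},{"fingers": 1,"x": 0,"y": 0,"z": 0,"ax": 0,"ay": 0,"az": 0},{"fingers": 1,"x": 0,"y": 0,"z": 0,"ax": 0,"ay": 0,"az": 0}]'

```text
clock: 30.93
tcp_pos: [0.4505, -0.3752, 0.2034]
orientation: [3.128, 0.273, 0.005]
contact_force: [-0.2, 0.4, -0.3]
grip_width: 0.085
gripper_force: 0.0
```

```bash
python3 - <<'E'
from h import *
g=grab('wrist','w7');W=fish(g);f=cv2.cvtColor(g['frame'],cv2.COLOR_RGB2HSV)
near=np.hypot(W[...,0]-.45,W[...,1]+.37)<.06
m=near&(W[...,2]>.08)&(W[...,2]<.092);q=W[m];print('handle',len(q),q[:,2].mean(),rect(q))
m=(np.hypot(W[...,0]-.57,W[...,1]+.35)<.09)&(W[...,2]>.064)&(W[...,2]<.076)&(f[...,1]<70);q=W[m];print('rod',len(q),q.mean(0),rect(q))
g=grab('scene');W=pts(g);m=(abs(W[...,0]-.655)<.06)&(abs(W[...,1]+.056)<.035)&(W[...,2]>.045)&(W[...,2]<.066);print(np.histogram(W[m][:,0],bins=np.arange(.62,.69,.005))[0])
cv2.imwrite('pics/end.png',g['frame'][:,:,::-1])
E
```

```text
handle 1314 0.08541342885661424 (array([ 0.4511, -0.3747]), array([0.0691, 0.0154]), 9.56)
rod 1022 [ 0.55393907 -0.356511    0.07101989] (array([ 0.5556, -0.3559]), array([0.1204, 0.0073]), 10.0)
[ 0  0  0 11 26  3  0  0  0  0  0  0  0]
```

View pics/end.png

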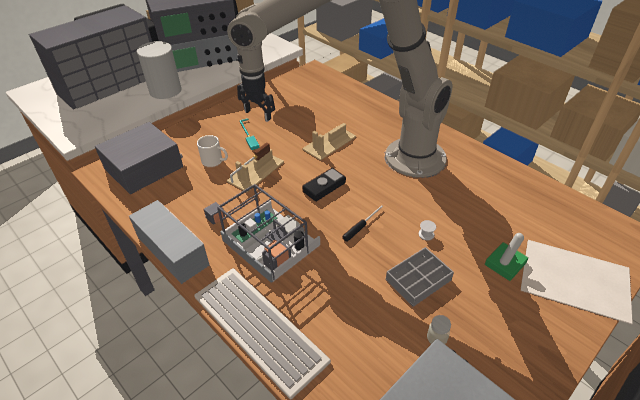

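The picture shows the hook back in its stand at (260,150), the gripper clear above it, and the bystanders where they were. The bar is still at about 0.641 m, so the bolt stayed home.

```bash
python3 -c "
from bench import r
print(r.hand_in())"
```

```text
the job is handed in; nothing more can be done
None
```

The job is handed in: I drew the bolt to its rubber stop and held it at about 11–13.5 N for over 2 s, then unhooked it without it moving back and set the hook back in its stand, touching nothing else.

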